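Stock the slanted cassette rail behind its stop rod

ROBOT

A 7-joint arm with a two-finger parallel gripper is mounted at the origin on the work surface. World frame = base frame: x ahead of the robot, y to its left, z up, the work surface at z = 0. Lengths are in mm, angles in degrees, forces in N, time in s.
With the tool pointing down it reaches from about 400 to 875 mm from the base axis. Payload 19.3 kg.
Tool frame: the origin (TCP) lies on the centre line of the jaws, within the pads' length; the fingertips stand 22 mm ahead of it and the grasp point (between the pads) lies 3 mm ahead of it; x points along the fingers, y is the direction in which the jaws open and shut, and the axes are right-handed (so a half turn about x gives the same grasp; the last joint's range is limited). The gripper opens to 85 mm and grips with 20 to 120 N. Pads are 22 mm wide; open, the fingers measure 114 mm over their backs; the gripper's body (76 mm by 85 mm) begins 54 mm behind the grasp point. The pads swing forward as they close: fully open they stand 13 mm farther back than shut.
Start: joints at [64.332, 29.874, -2.08, 91.645, 1.215, 58.505, -6.463], TCP at [230.52, -580.927, 253.291] pointing down, gripper open.
Joint ranges: [-166.77, 166.77], [-17.47, 122.26], [-85.68, 81.53], [9.62, 139.38], [-72.42, 252.41], [9.2, 110.78], [-144.41, 144.41]. Speed limits (degrees/s): [108.29, 108.29, 136.94, 136.94, 172.46, 172.46, 172.46].

INTERFACE

Orientations are given as [roll, pitch, yaw] about the fixed x, y, z axes, in that order (R = Rz(yaw) Ry(pitch) Rx(roll)).
In Python, from rig import r gives the robot as it stands.
- The arm moves only by the shell command python3 -m handwheel 'ROWS' [FORCE]. ROWS is JSON, a list of rows, each an object with "hand": the finger opening in mm, from 0 to 85.4; "linear": the shift along the world's x, y, z in mm, a list of three; "yaw": the turn about the world's z in rad. A call has 1 to 5 rows; each row is the pose to reach, as a shift and turn from the pose commanded when the call began; what a row does not reach only later rows make up. A row lasts 1/12 s, in which the tool goes at most 41.7 mm and 7.16 degrees, less where a joint would pass 70% of its speed; a pose out of reach is approached as far as the arm can. A call with a gripper value outside its range is refused whole. The fingers move at their own pace and stop on an object; FORCE is the grip in N (left out, the last holds). Time passes only in rows, so rows that repeat a pose let the fingers close. It gives the time, the measured TCP pose, the force and the opening at its end, in the units of the state.
- r.sense(): the state, without advancing time (a new reading comes with each control period).
- r.get_image(name): name is "scene" or "top" or "wrist"; returns a dict with "pixels" (384x512x3 uint8, blue, green, red), "depth" (384x512 float32, mm along the optical axis (not along the pixel's ray), 0 where there is no reading), "mtx" (3x3 intrinsics, pixels), "xyz" and "attitude" of the camera in the world; the wrist camera has in their place "tool_from_camera" (4x4, takes a point from camera to tool coordinates, whose origin is the TCP and whose axes are the tool frame's). Camera axes: x right, y down, z forward; pixel columns grow to the right and rows downward; lengths in mm; the calibration is good to about 2 mm. The wrist camera is an equidistant fisheye: a pixel r from the principal point sees the ray r / f radians off the axis. A picture is of the moment at which its call begins: read the wrist's pose just before it.
- r.hand_in(): hands the job in, once; it reports no verdict.
The state is a dict: "clock": time; "joint_pos": joint angles; "dq": joint speeds; "joint_torque": joint torques, N m; "position": TCP position; "orientation": TCP orientation; "contact_force": force on the tool from outside, world axes, zero at the start; "moment": the same for the moment, N m; "width": opening from 0.0 (shut) to 1.0 (fully open).
Only numpy, scipy, OpenCV 4.12 (cv2) and the standard library are available. Lean on these libraries where they do the work, as an engineer would, in place of code of your own. Each camera call takes 0.05 s, during which the arm holds its last target. There are 200 camera calls.

TASK

Get the slanted feed rail ready: first take the stop rod out of its wooden block and put it down through the steel eyelet at the rail's low end until its knob sits on the eyelet, so that nothing can run out. Then load every tile cassette on the table into the rail through its open upper mouth, all with the narrow nose pointing downhill, so that they lie flat on the rail's floor, queued one against the next up from the rod. Leave the sea glass and the clay tile where they are.

Things in the scene. Friction and masses are not known exactly. Their poses are not given: they have to be found in the camera images.
- rail: fixed feed rail of slippery white plastic on a wooden base board 400 x 100 x 12 mm. Origin: centre of the board's underside; z up, x horizontal and pointing downhill. The rail's floor falls 22 degrees along +x. Eyelet and rod socket stand at x = 150 mm, y = 0; the upper end is at x = -179 mm, its floor there 175 mm above the table.
- slope (a point): point on the line of the rail's floor, at the stop rod's axis, 42 mm above the table; x points downhill along the sloping floor, z normal to it (up), y across. Floor from x = -355 to -10 mm, channel 50 mm wide, walls 6 mm thick. From x = -255 to -30 mm walls 26 mm high with inturned lips (underside 22 mm over the floor, slot 30 mm for the fins).
- mouth (a point): middle of the floor of the rail's open mouth, 305 mm uphill of point slope. Mouth 100 mm long, no lips, walls 16 mm high, upper end open. A cassette let go on this floor slides down by itself. The first stops with its nose on the rod (origin about 44 mm uphill of point slope), each next one 60 mm farther up; five reach into the mouth.
- eyelet (a point): centre of the top rim of the steel eyelet plate's vertical hole, 90 mm above the table. Plate 12 mm thick, 30 x 74 mm, hole 18 mm in diameter. Below it, in line, the 20 mm hole of a wooden socket runs from 32 mm to 12 mm above the table (base board beneath).
- block: fixed wooden block 75 x 75 x 60 mm with a vertical 18 mm hole 50 mm deep in the middle of its top, in which the stop rod stands at the start. Origin: centre of its underside, z up.
- rod: loose upright stop rod, 90 g: steel shank 14 mm in diameter and 70 mm long with a tapered foot, on top a round wooden knob 26 mm in diameter and 45 mm tall (whole rod 115 mm). Origin: centre of the foot's end; z points along the rod to the knob. With the knob sitting on the eyelet the foot is 20 mm above the table.
- cassette0: bamboo tile cassette, one of up to five alike (3 to 5 present, others None), lying flat, 80 g. Block 60 mm long (x), 19 mm high, 44 mm wide but only 26 mm over the front 16 mm (nose). Upright grip fin near the tail: 24 mm long, 14 mm thick (along y), centre 16 mm behind the origin, top 49 mm above the underside. Origin: centre of the underside; x points to the nose, z up.
- cassette1: another cassette like cassette0, same size and axes (None if absent)
- cassette2: another cassette like cassette0, same size and axes (None if absent)
- cassette3: another cassette like cassette0, same size and axes (None if absent)
- cassette4: another cassette like cassette0, same size and axes (None if absent)
- sea_glass: bystander: loose green sea-glass nugget, 60 mm across and 32 mm high, on the table; origin at the underside's centre
- clay_tile: bystander: loose speckled clay tile 100 x 100 x 10 mm, flat on the table; origin at the underside's centre
There are look-alikes about, which are no part of the job. What is shaped like the rod but pink or purple is not meant. Leave any blue look-alike of the cassette1 alone.

How it is judged:
By the outcome, as a careful person would: the job done as asked, in the order asked, and still so for the second after the job is handed in, with the robot touching nothing.
Of cassette0, cassette1, cassette2, cassette3, cassette4 only 3 to 5 are there at a start; the rules pass over those that are not, and their reading is None.
At some moment in a run one of cassette0, cassette1, cassette2, cassette3, cassette4 may be knocked a few centimetres aside while the robot is not near it.
It also fails if it takes over 210 s, if anything falls off the work surface, if the arm or the gripper's body presses on something with over 40 N, if the wrist force passes 120 N, or if a joint passes its speed limit or range.

## Working session

There is one attempt and no reset: what is moved stays moved. The work goes in short steps, Python scripts to look and compute and a shell command to move; the robot and the scene stay as the last step left them, time stands still between calls to the robot, and variables do not carry over. Pictures are saved under pics/ and viewed, on a budget of 14 in all, crops included, one or two more only if the job needs it, and the job is handed in when it is done.

```bash
ls; mkdir -p pics; cat > h.py <<'E'
import numpy as np, cv2
from scipy.spatial.transform import Rotation as R
from rig import r
def rot(a): return R.from_euler('xyz',a,degrees=True).as_matrix()
def save(name,fn):
    d=r.get_image(name); cv2.imwrite('pics/'+fn+'.png',d['pixels']); np.savez('pics/'+fn+'.npz',**{k:v for k,v in d.items()}); return d
def world(d,u,v,depth=None):
    z=float(d['depth'][int(v),int(u)]) if depth is None else depth
    K=d['mtx']; c=np.array([(u-K[0,2])/K[0,0],(v-K[1,2])/K[1,1],1])*z
    A=np.array(d['attitude']); M=rot(A) if A.size==3 else A
    return M@c+np.array(d['xyz'])
def plane(d,u,v,h):
    a=world(d,u,v,100.);b=world(d,u,v,1000.)
    return a+(b-a)*(h-a[2])/(b[2]-a[2])
E
python3 - <<'E'
from h import *
for n in ('scene','top'):
    d=save(n,n+'0'); print(n,d['mtx'],d['xyz'],d['attitude'])
print(r.sense())
E
```

```text
pics
scene [[435.09464791   0.         257.43935734]
 [  0.         435.09464791 192.21050108]
 [  0.           0.           1.        ]] [1241.15624824  462.00206003  805.24593026] [-128.39989158    0.28900936  122.52988819]
top [[450.47564822   0.         253.99074002]
 [  0.         450.47564822 185.90549905]
 [  0.           0.           1.        ]] [ 303.22296447    2.5396515  1375.10780696] [-170.16478251    0.66816538  -88.75420793]
{'clock': 0.1, 'joint_pos': array([64.33159592, 29.90501736, -2.08198065, 91.67063505,  1.21442275,
       58.50333406, -6.4643819 ]), 'dq': array([-0.09091415, -0.23055187,  0.00292389,  0.04655194,  0.0115643 ,
        0.09772451, -0.03661594]), 'joint_torque': array([ 1.51680229e-03, -9.28488708e+01,  1.98298573e+00, -3.70529258e+01,
        1.80238351e-02,  5.41984686e-03,  9.14681596e-05]), 'position': array([ 230.42183649, -580.67744419,  252.79027831]), 'orientation': array([-86.53274762,  89.94305755, 115.11181583]), 'contact_force': array([ 0.62412962,  0.13722316, -0.60248935]), 'moment': array([-0.00641096,  0.03952062,  0.05356799]), 'width': 1.001024005390069}
```

View pics/scene0.png

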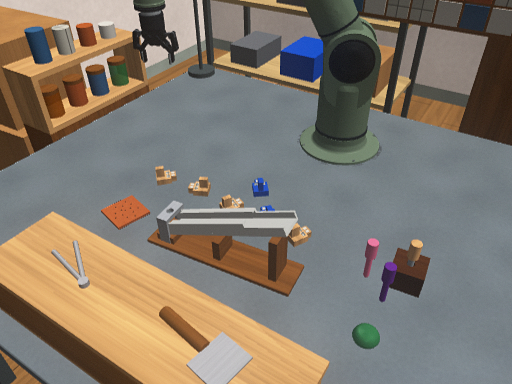

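View pics/top0.png

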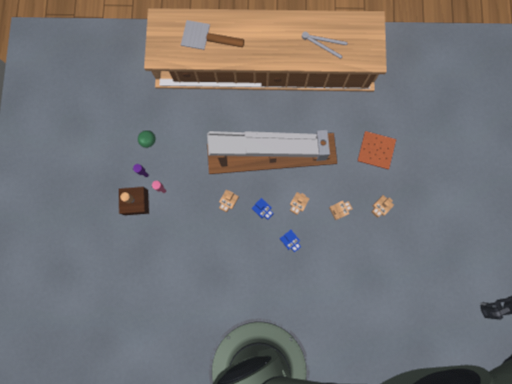

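The scene view shows the rail running along world y: eyelet at (170,215), mouth at (295,215). There is one tan-knobbed rod in the dark block at (415,250), with pink (371,250) and purple (388,275) decoys beside it. I count four bamboo cassettes, top view (229,200), (299,203), (341,209) and (383,206), and two blue look-alikes at (263,209) and (291,241). I'll enlarge to confirm and measure.

```bash
python3 - <<'E'
from h import *
d=dict(np.load('pics/top0.npz')); im=d['pixels']
a=cv2.resize(im[120:250,200:400],None,fx=4,fy=4,interpolation=cv2.INTER_CUBIC); cv2.imwrite('pics/topcrop.png',a)
s=dict(np.load('pics/scene0.npz'))
b=cv2.resize(s['pixels'][150:310,90:440],None,fx=2.28,fy=2.28,interpolation=cv2.INTER_CUBIC); cv2.imwrite('pics/scenecrop.png',b)
for n,(u,v) in dict(tabl=(300,300),eye=(323,143),mouth=(212,143),rail=(270,143),knob=(125,197),block=(135,205),glass=(146,138),tile=(377,150),bench=(270,50),c1=(229,200),c2=(299,203),c3=(341,209),c4=(383,206)).items(): print(n,world(d,u,v).round(1))
for n,(u,v) in dict(knob=(415,244),eye=(170,212),mouthfl=(290,218)).items(): print('S',n,world(s,u,v).round(1))
E
```

```text
tabl [ 200.6 -120.2   -1.3]
eye [ 674.1 -186.    30.1]
mouth [628.8 139.3 174. ]
rail [650.9 -21.7 103.8]
knob [480.9 384.4 123.9]
block [465.7 370.3  68.3]
glass [680.2 361.2  29. ]
tile [ 660.2 -356.2   10.3]
bench [918.5 -16.5 148.3]
c1 [491.2  97.6  31.3]
c2 [ 488.  -114.1   19.3]
c3 [ 468.7 -235.8   47.9]
c4 [ 483.5 -366.6   22.8]
S knob [487.8 386.4 123.2]
S eye [ 591.  -251.5   -3.7]
S mouthfl [604.  136.5 168.2]
```

View pics/topcrop.png

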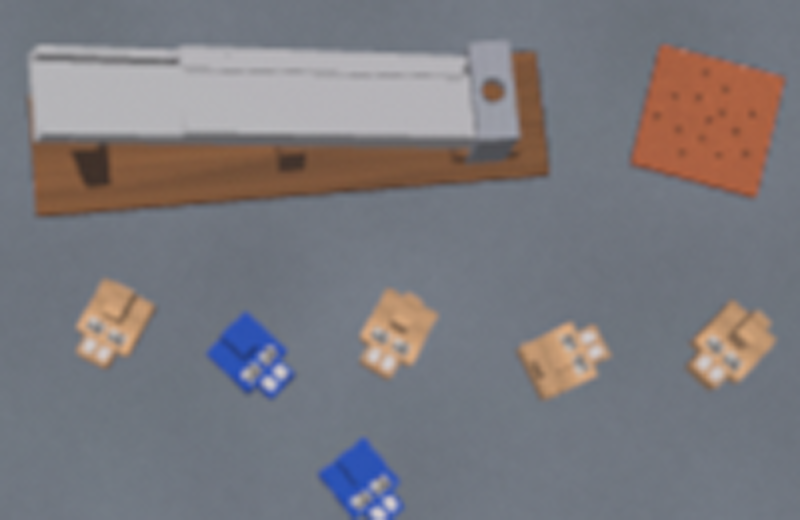

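View pics/scenecrop.png

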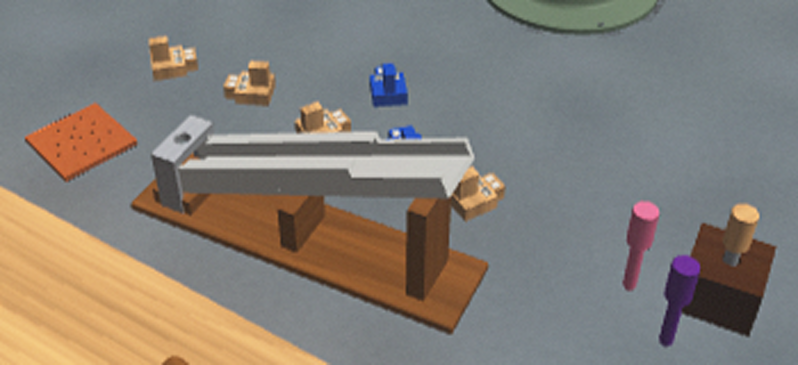

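Confirmed: the tan rod stands in the dark block (scene crop 742,230), and the four bamboo cassettes are distinct from the two blue ones. Next I'll work out coordinates from depth and colour.

```bash
python3 - <<'E'
from h import *
d=dict(np.load('pics/top0.npz'))
def P(X,Y,h): return plane(d,(X+.5)/4-.5+200,(Y+.5)/4-.5+120,h)
print('eyelet',P(493,91,90).round(1))
c=[P(35,215,12),P(549,175,12),P(537,52,12)]
for p in c: print('board',p.round(1))
e=c[1]-c[0]; print('len',np.hypot(*e[:2]),'yaw',np.degrees(np.arctan2(e[1],e[0])), np.degrees(np.arctan2(*(c[1]-c[2])[:2])), np.linalg.norm(c[1]-c[2]))
hsv=cv2.cvtColor(d['pixels'],cv2.COLOR_BGR2HSV)
for n,(u,v) in dict(c1=(229,200),c2=(299,203),c3=(341,209),c4=(383,206)).items():
    V,U=np.mgrid[v-15:v+16,u-15:u+16]
    pts=np.array([world(d,a,b) for a,b in zip(U.ravel(),V.ravel())])
    t=pts[(pts[:,2]>13)&(pts[:,2]<25)]; f=pts[(pts[:,2]>40)&(pts[:,2]<60)]
    print(n,len(t),len(f),'blk',t.mean(0).round(1),'fin',f.mean(0).round(1),f.std(0).round(1))
E
python3 - <<'E'
import numpy as np
from scipy.spatial.transform import Rotation as R
print(R.from_euler('xyz',[-86.53274762,  89.94305755, 115.11181583],degrees=True).as_matrix().round(3))
E
```

```text
eyelet [ 659.5 -177.3   90. ]
board [575.7 165.4  12. ]
board [ 614.9 -231.1   12. ]
board [ 713.2 -222.7   12. ]
len 398.3742128584674 yaw -84.35026097321776 -94.89166755104303 98.71803134449743
c1 201 42 blk [490.2 105.2  19.3] fin [504.8  97.8  49.1] [6.5 5.3 3.3]
c2 213 40 blk [ 487.4 -109.5   19.4] fin [ 502.3 -117.3   48.9] [6.7 4.9 2.7]
c3 209 42 blk [ 472.9 -239.1   19.3] fin [ 467.1 -225.8   48.1] [4.7 7.3 3.7]
c4 218 46 blk [ 482.6 -360.6   19.7] fin [ 494.6 -372.    47.7] [6.3 5.8 3.3]
[[-0.     0.369 -0.929]
 [ 0.001 -0.929 -0.369]
 [-1.    -0.001  0.   ]]
```

The measurements agree: board length 398 (given 400), rail yaw ≈ -84.5°, and eyelet at (659,-178), which also matches the board centre plus 150 mm. Four cassettes located. Now moving over to the rod.

```bash

python3 -m handwheel '[{"linear":[22,24,0],"yaw":0.063,"hand":60},{"linear":[44,48,0],"yaw":0.126,"hand":60},{"linear":[66,72,0],"yaw":0.189,"hand":60},{"linear":[88,96,0],"yaw":0.252,"hand":60},{"linear":[110,120,0],"yaw":0.315,"hand":60}]' 30
python3 -m handwheel '[{"linear":[22,24,0],"yaw":0.063,"hand":60},{"linear":[44,48,0],"yaw":0.126,"hand":60},{"linear":[66,72,0],"yaw":0.189,"hand":60},{"linear":[88,96,0],"yaw":0.252,"hand":60},{"linear":[110,120,0],"yaw":0.315,"hand":60}]'
python3 -m handwheel '[{"linear":[10,38,0],"yaw":0.063,"hand":60},{"linear":[20,76,0],"yaw":0.126,"hand":60},{"linear":[30,114,0],"yaw":0.189,"hand":60},{"linear":[40,152,0],"yaw":0.252,"hand":60},{"linear":[50,190,0],"yaw":0.315,"hand":60}]'
python3 -m handwheel '[{"linear":[4,39,0],"yaw":0.063,"hand":60},{"linear":[8,78,0],"yaw":0.126,"hand":60},{"linear":[12,117,0],"yaw":0.189,"hand":60},{"linear":[16,156,0],"yaw":0.252,"hand":60},{"linear":[20,195,0],"yaw":0.315,"hand":60}]'
python3 -m handwheel '[{"linear":[0,39,0],"yaw":0.063,"hand":60},{"linear":[0,78,0],"yaw":0.126,"hand":60},{"linear":[0,117,0],"yaw":0.189,"hand":60},{"linear":[0,156,0],"yaw":0.252,"hand":60},{"linear":[0,195,0],"yaw":0.315,"hand":60}]'
python3 -m handwheel '[{"linear":[-7,29,0],"yaw":0.063,"hand":60},{"linear":[-14,58,0],"yaw":0.126,"hand":60},{"linear":[-21,87,0],"yaw":0.189,"hand":60},{"linear":[-28,116,0],"yaw":0.252,"hand":60},{"linear":[-36,146,0],"yaw":0.315,"hand":60}]'
cat >> h.py <<'E'
def wrist(fn):
    s=r.sense(); d=r.get_image('wrist'); cv2.imwrite('pics/'+fn+'.png',d['pixels'])
    K=d['mtx']; V,U=np.mgrid[0:384,0:512]
    a=(U-K[0,2])/K[0,0]; b=(V-K[1,2])/K[1,1]; th=np.hypot(a,b)+1e-9
    # depth along optical axis
    k=np.tan(np.minimum(th,1.5))/th
    c=np.stack([a*k,b*k,np.ones_like(a)],-1)*d['depth'][...,None]
    T=np.array(d['tool_from_camera']); t=c@T[:3,:3].T+T[:3,3]
    w=t@rot(s['orientation']).T+np.array(s['position'])
    w[d['depth']<=0]=np.nan
    return s,d,w
def jaw(s): M=rot(s['orientation']); return np.degrees(np.arctan2(M[1,1],M[0,1]))
E
python3 - <<'E'
from h import *
s,d,w=wrist('w0'); print(s['position'].round(1),jaw(s),s['joint_pos'].round(1),d['mtx'][0],d['tool_from_camera'])
m=(w[...,2]>118)&(w[...,2]<130)&(np.hypot(w[...,0]-484,w[...,1]-385)<40)
print('knob wrist',m.sum(),w[m].mean(0),w[m].min(0),w[m].max(0))
for n in('top','scene'):
    e=r.get_image(n); u0,v0=dict(top=(125,197),scene=(415,244))[n]
    V,U=np.mgrid[v0-14:v0+15,u0-14:u0+15]
    p=np.array([world(e,a,b) for a,b in zip(U.ravel(),V.ravel())]); q=p[(p[:,2]>119)&(p[:,2]<132)]
    print(n,len(q),q.mean(0),q.min(0),q.max(0))
E
```

```text
clock: 0.52
position: [341.2, -459.6, 253.1]
orientation: [-84.8, 90.0, 135.0]
contact_force: [0.1, 0.4, -0.5]
width: 0.702
clock: 0.93
position: [451.3, -339.5, 253.2]
orientation: [-85.2, 90.0, 152.7]
contact_force: [0.6, -0.5, 0.9]
width: 0.7
clock: 1.35
position: [500.5, -149.1, 253.2]
orientation: [-58.1, 90.0, -162.1]
contact_force: [1.4, -0.5, 0.0]
width: 0.698
clock: 1.77
position: [520.2, 45.9, 253.2]
orientation: [-56.3, 90.0, -142.3]
contact_force: [0.2, -0.0, -0.3]
width: 0.699
clock: 2.18
position: [520.1, 240.8, 253.2]
orientation: [-59.5, 90.0, -127.5]
contact_force: [1.9, -0.3, 0.2]
width: 0.704
clock: 2.6
position: [484.1, 386.1, 253.0]
orientation: [-68.8, 90.0, -118.7]
contact_force: [-0.2, -0.9, -0.9]
width: 0.7
[484.1 386.1 253. ] 40.08549766119992 [-18.2  33.8 -39.2  91.2  23.2  63.4 -23.1] [297.31863964   0.         257.78889819] [[ 1.83707664e-03 -2.88577882e-01  9.57454663e-01 -1.21495883e+02]
 [ 9.99998207e-01  9.70213013e-04 -1.62628205e-03 -1.13083940e-01]
 [-4.59625944e-04  9.57455934e-01  2.88579147e-01 -7.36247235e+01]
 [ 0.00000000e+00  0.00000000e+00  0.00000000e+00  1.00000000e+00]]
knob wrist 673 [480.7759399  388.17844248 125.45361109] [468.64219516 374.70810727 118.43528639] [494.06736875 400.31544731 127.65015611]<stdin>:9: RuntimeWarning: Mean of empty slice.
  ret = um.true_divide(
Traceback (most recent call last):
ValueError: zero-size array to reduction operation minimum which has no identity
```

View pics/w0.png

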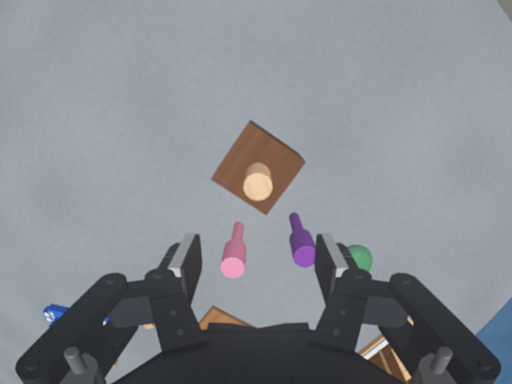

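The wrist view shows the tan knob at (258,182) in the dark block, with pink and purple outside the jaw corridor. The knob centre is (481.4,387.5) and its width 25.5, as expected. Descending, gripping and lifting.

```bash

python3 -m handwheel '[{"linear":[-2,1,-30],"hand":60},{"linear":[-3,1,-60],"hand":60},{"linear":[-3,1,-90],"hand":60},{"linear":[-3,1,-120],"hand":60},{"linear":[-3,1,-147],"hand":60}]'
python3 -m handwheel '[{"hand":15},{"hand":15},{"hand":15},{"hand":15},{"hand":15}]' 50
python3 -m handwheel '[{"hand":15},{"hand":15},{"hand":15},{"hand":15},{"hand":15}]' 50
python3 -m handwheel '[{"hand":15,"linear":[0,0,10]},{"hand":15,"linear":[0,0,25]},{"hand":15,"linear":[0,0,45]},{"hand":15,"linear":[0,0,70]},{"hand":15,"linear":[0,0,100]}]' 50
python3 -m handwheel '[{"hand":15,"linear":[0,0,20]},{"hand":15,"linear":[0,0,30]},{"hand":15,"linear":[0,0,30]},{"hand":15,"linear":[0,0,30]},{"hand":15,"linear":[0,0,30]}]' 50
python3 - <<'E'
from h import *
s,d,w=wrist('w1'); print(s['position'],s['contact_force'],s['width'],jaw(s))
t=(w-s['position'])@rot(s['orientation'])
cv2.imwrite('pics/w1c.png',cv2.resize(d['pixels'][150:350,150:370],None,fx=3,fy=3))
E
```

```text
[481.65257227 389.87786815 252.97772431] [ 0.16612701 -0.27073358  0.12073242] 0.7053132708218789 40.42594142812276$[0]: bad value
$[0]: bad value
$[0]: bad value
$[0]: bad value
$[0]: bad value
```

View pics/w1c.png

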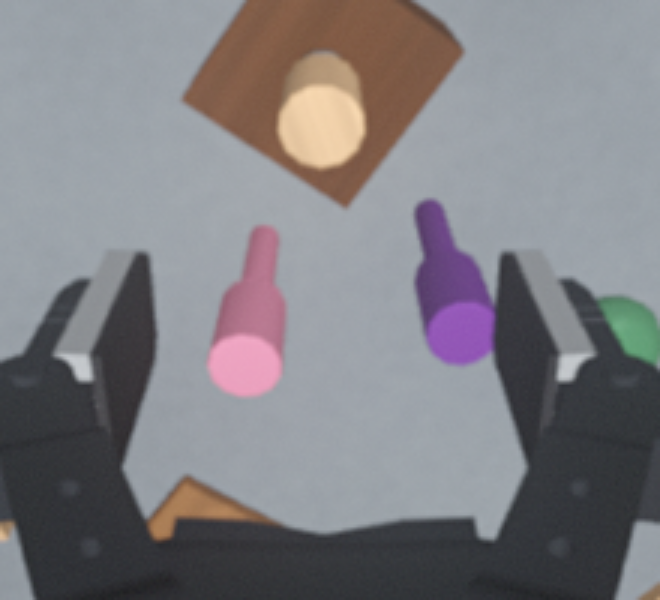

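All rows were refused because every key is required, so nothing moved except the settling. I'll re-measure from rest.

```bash
python3 - <<'E'
from h import *
for i in range(2):
    s,d,w=wrist('w2')
    m=(w[...,2]>118)&(w[...,2]<130)&(np.hypot(w[...,0]-484,w[...,1]-385)<40)
    print(s['position'].round(1),s['dq'].round(2),'knob',m.sum(),w[m].min(0),w[m].max(0),(w[m].min(0)+w[m].max(0))/2)
E
```

```text
[483.  387.3 252.8] [ 2.52 -1.06  2.07  1.11  0.03 -0.05 -0.3 ] knob 671 [468.79381033 374.84668726 118.36108819] [494.26771073 400.18031928 127.69439186] [481.53076053 387.51350327 123.02774003]
[484.  385.6 252.8] [ 1.77 -0.69  1.14  0.54 -0.02 -0.1  -0.06] knob 678 [468.62931798 374.81755842 118.03264161] [494.21985876 400.1409661  127.61533194] [481.42458837 387.47926226 122.82398677]
```

The knob holds at (481.5,387.5); the commanded pose is (484.5,385.1,253.3), so I shift (-3,+2).

```bash

python3 -m handwheel '[{"linear":[-1,1,-30],"yaw":0,"hand":60},{"linear":[-2,2,-60],"yaw":0,"hand":60},{"linear":[-3,2.4,-90],"yaw":0,"hand":60},{"linear":[-3,2.4,-120],"yaw":0,"hand":60},{"linear":[-3,2.4,-147],"yaw":0,"hand":60}]' | grep -E "pos|force"
python3 -m handwheel '[{"linear":[0,0,0],"yaw":0,"hand":50},{"linear":[0,0,0],"yaw":0,"hand":40},{"linear":[0,0,0],"yaw":0,"hand":32},{"linear":[0,0,0],"yaw":0,"hand":15},{"linear":[0,0,0],"yaw":0,"hand":15}]' 50
python3 -m handwheel '[{"linear":[0,0,0],"yaw":0,"hand":15},{"linear":[0,0,0],"yaw":0,"hand":15},{"linear":[0,0,0],"yaw":0,"hand":15},{"linear":[0,0,0],"yaw":0,"hand":15},{"linear":[0,0,0],"yaw":0,"hand":15}]'
```

```text
position: [482.0, 385.8, 104.6]
contact_force: [1.1, -0.1, -0.6]
clock: 3.68
position: [482.3, 387.8, 108.3]
orientation: [81.9, 89.9, 31.8]
contact_force: [-0.4, -1.0, 8.8]
width: 0.292
clock: 4.1
position: [482.3, 387.9, 108.3]
orientation: [79.3, 89.9, 29.2]
contact_force: [-1.1, -1.1, 7.5]
width: 0.292
```

```bash

python3 -m handwheel '[{"linear":[0,0,8],"yaw":0,"hand":15},{"linear":[0,0,22],"yaw":0,"hand":15},{"linear":[0,0,42],"yaw":0,"hand":15},{"linear":[0,0,66],"yaw":0,"hand":15},{"linear":[0,0,90],"yaw":0,"hand":15}]'
python3 -m handwheel '[{"linear":[0,0,20],"yaw":0,"hand":15},{"linear":[0,0,40],"yaw":0,"hand":15},{"linear":[0,0,54],"yaw":0,"hand":15},{"linear":[0,0,54],"yaw":0,"hand":15},{"linear":[0,0,54],"yaw":0,"hand":15}]'
python3 -m handwheel '[{"linear":[0,0,0],"yaw":0,"hand":15},{"linear":[0,0,0],"yaw":0,"hand":15},{"linear":[0,0,0],"yaw":0,"hand":15},{"linear":[0,0,0],"yaw":0,"hand":15},{"linear":[0,0,0],"yaw":0,"hand":15}]'
python3 - <<'E'
from h import *
e=save('scene','s1'); s=r.sense(); print(s['position'])
u,v=415,190
cv2.imwrite('pics/s1c.png',cv2.resize(e['pixels'][120:320,300:500],None,fx=3,fy=3))
E
```

```text
clock: 4.52
position: [481.5, 387.6, 199.0]
orientation: [99.2, 89.9, 49.2]
contact_force: [-0.0, 0.0, 0.2]
width: 0.293
clock: 4.93
position: [481.7, 387.6, 252.1]
orientation: [82.4, 89.9, 32.3]
contact_force: [-0.1, -0.4, -0.7]
width: 0.291
clock: 5.35
position: [481.4, 387.4, 250.0]
orientation: [-102.3, 90.0, -152.4]
contact_force: [-0.4, -0.8, -1.4]
width: 0.292
[481.44108818 387.42689676 249.98166448]
```

View pics/s1c.png

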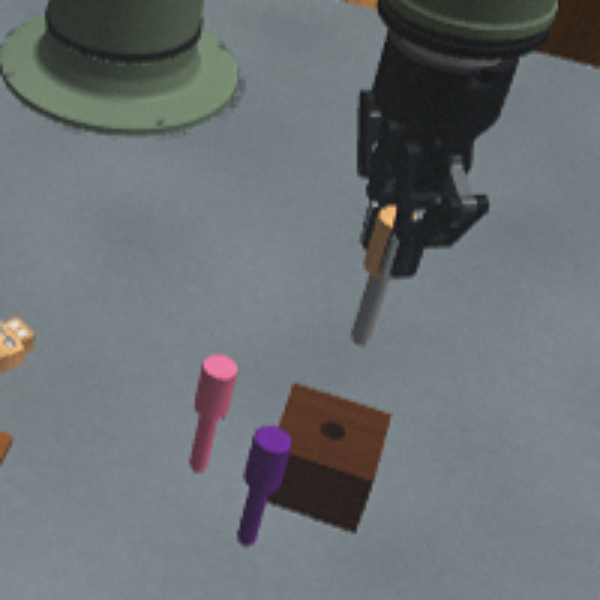

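The rod is out of the block (foot at 360,340, knob in the jaws). I'll measure its tilt and foot position from depth.

```bash
cat > rodfit.py <<'E'
from h import *
def rodfit(name='scene',zlo=0,zhi=0):
    s=r.sense(); e=r.get_image(name); p0=s['position']
    V,U=np.mgrid[0:384,0:512]; K=e['mtx']; z=e['depth']
    c=np.stack([(U-K[0,2])/K[0,0]*z,(V-K[1,2])/K[1,1]*z,z],-1)
    w=c@rot(e['attitude']).T+e['xyz']
    m=(np.hypot(w[...,0]-p0[0],w[...,1]-p0[1])<28)&(w[...,2]<p0[2]-32)&(w[...,2]>p0[2]-125)&(z>0)
    q=w[m]; 
    # camera-facing side of cylinder: shift by view direction horizontally ~ r*0.78
    v=np.array(e['xyz'])[:2]-p0[:2]; v/=np.linalg.norm(v)
    A=np.polyfit(q[:,2],q[:,0],1),np.polyfit(q[:,2],q[:,1],1)
    zf=q[:,2].min(); 
    off=v*7*.785
    print(name,'n',len(q),'zmin',zf.round(1),'slopes',A[0][0].round(3),A[1][0].round(3),'foot',[(np.polyval(A[i],zf)-off[i]).round(1) for i in(0,1)],'tcp',p0.round(1),'at tcp',[(np.polyval(A[i],p0[2])-off[i]).round(1) for i in(0,1)])
if __name__=='__main__': rodfit('scene'); rodfit('top')
E
python3 rodfit.py
```

```text
scene n 162 zmin 152.7 slopes 0.01 0.005 foot [np.float64(482.1), np.float64(388.1)] tcp [481.4 387.4 250. ] at tcp [np.float64(483.1), np.float64(388.6)]Traceback (most recent call last):
  File "rodfit.py", line 15, in <module>
    if __name__=='__main__': rodfit('scene'); rodfit('top')
                                              ~~~~~~^^^^^^^
  File "rodfit.py", line 11, in rodfit
    A=np.polyfit(q[:,2],q[:,0],1),np.polyfit(q[:,2],q[:,1],1)
      ~~~~~~~~~~^^^^^^^^^^^^^^^^^
    raise TypeError("expected non-empty vector for x")
TypeError: expected non-empty vector for x
```

```bash

python3 -m handwheel '[{"linear":[5,-25,0],"yaw":0,"hand":15},{"linear":[12,-60,0],"yaw":0,"hand":15},{"linear":[20,-100,0],"yaw":0,"hand":15},{"linear":[28,-140,0],"yaw":0,"hand":15},{"linear":[38,-180,0],"yaw":0,"hand":15}]'|grep -E "pos|force"
python3 -m handwheel '[{"linear":[2,-39,0],"yaw":0,"hand":15},{"linear":[4,-78,0],"yaw":0,"hand":15},{"linear":[6,-117,0],"yaw":0,"hand":15},{"linear":[8,-156,0],"yaw":0,"hand":15},{"linear":[10,-195,0],"yaw":0,"hand":15}]'|grep -E "pos|force"
python3 -m handwheel '[{"linear":[2,-40,0],"yaw":0,"hand":15},{"linear":[4,-80,0],"yaw":0,"hand":15},{"linear":[6,-120,0],"yaw":0,"hand":15},{"linear":[8,-160,0],"yaw":0,"hand":15},{"linear":[10,-190,0],"yaw":0,"hand":15}]'|grep -E "pos|force"
python3 -m handwheel '[{"linear":[30,0,0],"yaw":0,"hand":15},{"linear":[60,0,0],"yaw":0,"hand":15},{"linear":[90,0,0],"yaw":0,"hand":15},{"linear":[110,0,-10],"yaw":0,"hand":15},{"linear":[120,0,-20],"yaw":0,"hand":15}]'|grep -E "pos|force"
python3 -m handwheel '[{"linear":[0,0,-10],"yaw":0,"hand":15},{"linear":[0,0,-20],"yaw":0,"hand":15},{"linear":[0,0,-20],"yaw":0,"hand":15},{"linear":[0,0,-20],"yaw":0,"hand":15},{"linear":[0,0,-20],"yaw":0,"hand":15}]'|grep -E "pos|force"
python3 -m handwheel '[{"linear":[0,0,0],"yaw":0,"hand":15},{"linear":[0,0,0],"yaw":0,"hand":15},{"linear":[0,0,0],"yaw":0,"hand":15},{"linear":[0,0,0],"yaw":0,"hand":15},{"linear":[0,0,0],"yaw":0,"hand":15}]'|grep -E "pos|force"
python3 - <<'E'
from h import *
from rodfit import rodfit
s,d,w=wrist('w3'); print(s['position'],jaw(s),s['joint_pos'].round())
rodfit('scene')
m=(w[...,2]>86)&(w[...,2]<94)&(np.hypot(w[...,0]-659,w[...,1]+178)<50)
q=w[m]; print(m.sum(), q.min(0),q.max(0)); c,sz,a=cv2.minAreaRect(q[:,:2].astype(np.float32)); print(c,sz,a)
ys,xs=np.where(m); print(xs.min(),xs.max(),ys.min(),ys.max())
cv2.imwrite('pics/w3c.png',cv2.resize(d['pixels'][100:300,150:370],None,fx=3,fy=3))
E
```

```text
position: [519.3, 205.8, 250.3]
contact_force: [0.9, 0.4, -0.2]
position: [529.3, 10.5, 250.5]
contact_force: [0.6, 0.1, -1.9]
position: [539.0, -181.3, 250.3]
contact_force: [0.4, -0.1, -1.2]
position: [661.7, -177.0, 229.6]
contact_force: [0.3, -0.4, -2.0]
position: [659.1, -177.9, 211.1]
contact_force: [0.0, 0.0, -0.5]
position: [659.5, -177.6, 210.5]
contact_force: [-0.6, 0.2, -1.6]
[ 659.51813257 -177.57805092  210.45821196] 39.9299134622663 [ 30.  41. -33.  83.  23.  63.  33.]
scene n 264 zmin 85.4 slopes 0.081 0.026 foot [np.float64(655.6), np.float64(-178.5)] tcp [ 659.5 -177.5  210.4] at tcp [np.float64(665.7), np.float64(-175.2)]
2739 [ 621.41689673 -195.25557118   86.00521107] [ 697.49113859 -129.65389752   93.03994433]
(657.8644409179688, -161.342041015625) (74.04261016845703, 60.97650146484375) 5.592254161834717
213 313 133 226
```

View pics/w3c.png

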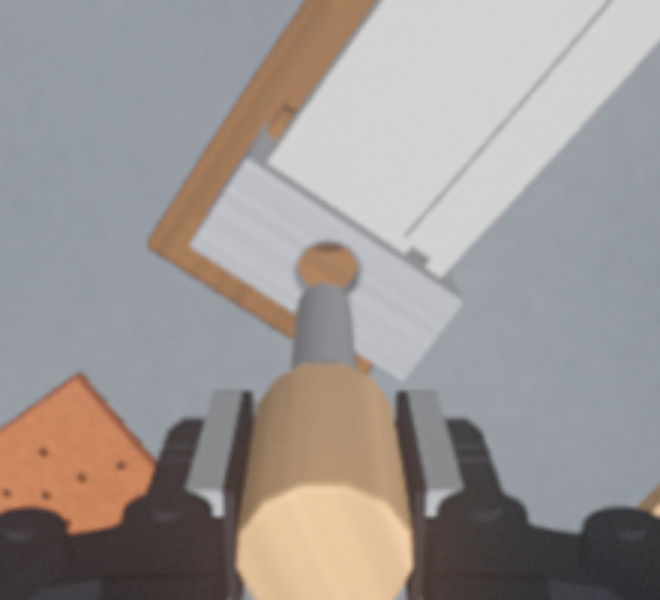

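The wrist view shows the eyelet hole at crop (328,270) just ahead of the rod foot at (325,290). Computing the offset.

```bash
python3 - <<'E'
from h import *
s,d,w=wrist('w4'); K=d['mtx'];T=np.array(d['tool_from_camera']);M=rot(s['orientation'])
def wp(X,Y,h):
    u=150+(X+.5)/3-.5; v=100+(Y+.5)/3-.5
    a=(u-K[0,2])/K[0,0]; b=(v-K[1,2])/K[1,1]; th=np.hypot(a,b); k=np.tan(th)/th
    o=M@T[:3,3]+s['position']; g=M@T[:3,:3]@np.array([a*k,b*k,1]); return o+g*(h-o[2])/g[2]
print(s['position'],'hole',wp(328,270,90),'plate',np.mean([wp(*c,90) for c in((250,157),(460,300),(402,380),(190,245))],0))
# rod foot: visible foot far end at approx z=foot 113
f=s['position'][2]-97
print('foot front',wp(325,285,f), 'foot sides', wp(298,330,f+8),wp(352,330,f+8))
# dark/brown region fit of hole by depth: points deeper than plate inside
m=(w[...,2]<80)&(np.hypot(w[...,0]-659,w[...,1]+178)<12); q=w[m];print(m.sum())
E
```

```text
[ 659.52242506 -177.53940413  210.33547838] hole [ 658.7936552  -175.89110185   90.        ] plate [ 659.21219214 -176.58262276   90.        ]
foot front [ 656.28986693 -174.1817123   113.33547838] foot sides [ 657.10112631 -185.71411203  121.33547838] [ 667.51386369 -176.97761482  121.33547838]
81
```

Hole and plate centre agree at about (659.1,-176.4), so I shift (-0.4,+1) and lower in stages.

```bash

python3 -m handwheel '[{"linear":[-0.4,1,-4],"yaw":0,"hand":15},{"linear":[-0.4,1,-10],"yaw":0,"hand":15},{"linear":[-0.4,1,-16],"yaw":0,"hand":15},{"linear":[-0.4,1,-22],"yaw":0,"hand":15},{"linear":[-0.4,1,-28],"yaw":0,"hand":15}]'|grep -E "pos|force"
python3 -m handwheel '[{"linear":[0,0,-4],"yaw":0,"hand":15},{"linear":[0,0,-8],"yaw":0,"hand":15},{"linear":[0,0,-12],"yaw":0,"hand":15},{"linear":[0,0,-16],"yaw":0,"hand":15},{"linear":[0,0,-16],"yaw":0,"hand":15}]'|grep -E "pos|force"
```

```text
position: [658.9, -176.5, 181.3]
contact_force: [1.1, 0.2, -0.9]
position: [658.8, -176.5, 165.4]
contact_force: [-0.9, 0.2, -0.9]
```

```bash

python3 -m handwheel '[{"linear":[0,0,-6],"yaw":0,"hand":15},{"linear":[0,0,-12],"yaw":0,"hand":15},{"linear":[0,0,-18],"yaw":0,"hand":15},{"linear":[0,0,-24],"yaw":0,"hand":15},{"linear":[0,0,-30],"yaw":0,"hand":15}]'|grep -E "pos|force"
python3 -m handwheel '[{"linear":[0,0,-3],"yaw":0,"hand":15},{"linear":[0,0,-6],"yaw":0,"hand":15},{"linear":[0,0,-9],"yaw":0,"hand":15},{"linear":[0,0,-12],"yaw":0,"hand":15},{"linear":[0,0,-14],"yaw":0,"hand":15}]'|grep -E "pos|force"
python3 -m handwheel '[{"linear":[0,0,-1],"yaw":0,"hand":15},{"linear":[0,0,-2],"yaw":0,"hand":15},{"linear":[0,0,-3],"yaw":0,"hand":15},{"linear":[0,0,-4],"yaw":0,"hand":15},{"linear":[0,0,-4],"yaw":0,"hand":15}]'|grep -E "pos|force"
```

```text
position: [659.0, -176.5, 135.5]
contact_force: [-0.1, 0.2, -1.4]
position: [659.1, -176.5, 122.0]
contact_force: [-0.7, 0.6, -1.2]
position: [659.3, -176.6, 118.5]
contact_force: [-0.0, -0.8, -0.2]
```

```bash

python3 -m handwheel '[{"linear":[0,0,0],"yaw":0,"hand":32},{"linear":[0,0,0],"yaw":0,"hand":45},{"linear":[0,0,0],"yaw":0,"hand":60},{"linear":[0,0,0],"yaw":0,"hand":60},{"linear":[0,0,0],"yaw":0,"hand":60}]'|grep -E "pos|force|wid"
python3 -m handwheel '[{"linear":[0,0,20],"yaw":0,"hand":60},{"linear":[0,0,50],"yaw":0,"hand":60},{"linear":[0,0,80],"yaw":0,"hand":60},{"linear":[0,0,110],"yaw":0,"hand":60},{"linear":[0,0,130],"yaw":0,"hand":60}]'|grep -E "pos|force|wid"
python3 -m handwheel '[{"linear":[-35,-20,0],"yaw":0,"hand":60},{"linear":[-60,-40,0],"yaw":0,"hand":60},{"linear":[-60,-40,0],"yaw":0,"hand":60},{"linear":[-60,-40,0],"yaw":0,"hand":60},{"linear":[-60,-40,0],"yaw":0,"hand":60}]'|grep -E "pos|force|wid"
python3 - <<'E'
from h import *
e=save('scene','s2'); s=r.sense(); V,U=np.mgrid[180:240,140:200]
q=np.array([world(e,a,b) for a,b in zip(U.ravel(),V.ravel())]); m=(np.hypot(q[:,0]-659,q[:,1]+177)<25)&(q[:,2]<170)
print(q[m][:,2].max(), np.median(q[m][q[m][:,2]>q[m][:,2].max()-5],0))
cv2.imwrite('pics/s2c.png',cv2.resize(e['pixels'][130:290,110:310],None,fx=3.5,fy=3.5))
print(s['position'])
E
```

```text
position: [659.1, -176.5, 118.3]
contact_force: [-0.7, -0.2, -0.1]
width: 0.702
position: [659.6, -176.5, 251.4]
contact_force: [0.3, -0.2, 0.1]
width: 0.704
position: [599.4, -216.4, 248.5]
contact_force: [0.8, -0.3, -0.0]
width: 0.701
136.6956354590534 [ 663.13280535 -174.14758506  133.41067041]
[ 599.64237258 -215.85554781  248.36492319]
```

View pics/s2c.png

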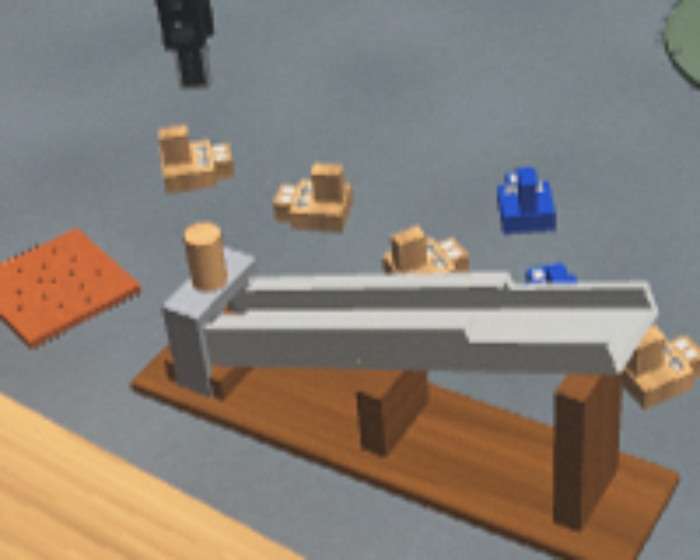

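The rod sits with its knob on the eyelet (knob top z≈135, as it must be). Now a cassette pose estimator, run on both the top and wrist views.

```bash
cat > cas.py <<'E'
from h import *
def cloud(e):
    V,U=np.mgrid[0:384,0:512]; K=e['mtx']; z=e['depth']
    c=np.stack([(U-K[0,2])/K[0,0]*z,(V-K[1,2])/K[1,1]*z,z],-1)
    w=c@rot(e['attitude']).T+e['xyz']; w[z<=0]=np.nan; return w
def find(w,im,show=True,lo=13):
    """bamboo cassettes lying on the table: list of (x,y,nose angle, fin xy)"""
    hsv=cv2.cvtColor(im,cv2.COLOR_BGR2HSV); out=[]
    ok=(w[...,2]>lo)&(w[...,2]<56)&(w[...,0]<590)&(w[...,0]>250)&(np.abs(w[...,1])<520)
    n,L,st,_=cv2.connectedComponentsWithStats(ok.astype(np.uint8))
    for i in range(1,n):
        m=L==i; q=w[m]
        if len(q)<60 or np.ptp(q[:,0])>95 or np.ptp(q[:,1])>95: continue
        hue=np.median(hsv[m][:,0]); f=q[q[:,2]>44]; t=q[(q[:,2]<24)]
        if len(f)<5: continue
        fc=(f[:,:2].min(0)+f[:,:2].max(0))/2; fc=f[:,:2].mean(0)
        c,sz,a=cv2.minAreaRect(q[:,:2].astype(np.float32)); c=np.array(c)
        v=c-fc; best=min((abs((np.degrees(np.arctan2(v[1],v[0]))-(a+90*k)+180)%360-180),a+90*k) for k in range(4))
        ang=(best[1]+180)%360-180
        if show: print('BLUE' if hue>90 else 'tan',len(q),'c',c.round(1),'sz',np.round(sorted(sz),1),'nose',round(ang,1),'fin',fc.round(1),'c-fin',round(np.linalg.norm(v),1),'fromfin',np.degrees(np.arctan2(v[1],v[0])).round(1))
        out.append((hue<=90,c,ang,fc,len(q)))
    return out
E
python3 - <<'E'
from cas import *
s,d,w=wrist('w5'); print('wrist'); find(w,d['pixels'])
e=r.get_image('top'); print('top'); find(cloud(e),e['pixels'])
E
```

```text
wrist
tan 1664 c [ 485.9 -110.5] sz [44.7 60.9] nose 152.6 fin [ 500.4 -118.2] c-fin 16.4 fromfin 152.1
tan 1560 c [ 471.7 -240.9] sz [45.5 61. ] nose -65.0 fin [ 465.5 -226.3] c-fin 15.8 fromfin -67.0
tan 1316 c [ 481.3 -362.8] sz [45.5 60.9] nose 137.2 fin [ 492.7 -371.9] c-fin 14.6 fromfin 141.6
top
tan 138 c [467.4 367.3] sz [ 54.1 106.2] nose 140.8 fin [474.1 362.7] c-fin 8.1 fromfin 145.6
tan 255 c [490.8 105.7] sz [44.1 59.9] nose 151.1 fin [504.7  98.1] c-fin 15.8 fromfin 151.4
tan 259 c [ 488.  -109.8] sz [43.5 59.8] nose 151.8 fin [ 502.  -117.4] c-fin 15.9 fromfin 151.5
BLUE 254 c [468.2  -4.1] sz [45.  58.8] nose -132.5 fin [478.6   6.8] c-fin 15.1 fromfin -133.6
tan 257 c [ 474.  -239.8] sz [43.7 60.4] nose -64.6 fin [ 466.7 -225.5] c-fin 16.1 fromfin -62.9
BLUE 266 c [373.8 -89.7] sz [44.3 59.7] nose -140.8 fin [386.  -79.5] c-fin 15.9 fromfin -140.0
```

Both views agree to 1–2 mm, with 44×60 footprints as specified. First cassette: the one at (473,-240), nose -65°, fin (466,-226). I'll move over it and check the mouth geometry too.

```bash

python3 -m handwheel '[{"linear":[-30,-2,0],"yaw":-0.06,"hand":60},{"linear":[-65,-4,0],"yaw":-0.12,"hand":60},{"linear":[-100,-7,0],"yaw":-0.18,"hand":60},{"linear":[-125,-9,0],"yaw":-0.24,"hand":60},{"linear":[-133,-9.5,0],"yaw":-0.265,"hand":60}]'|grep -E "pos"
python3 -m handwheel '[{"linear":[0,0,-35],"yaw":0,"hand":60},{"linear":[0,0,-60],"yaw":0,"hand":60},{"linear":[0,0,-80],"yaw":0,"hand":60},{"linear":[0,0,-80],"yaw":0,"hand":60},{"linear":[0,0,-80],"yaw":0,"hand":60}]'|grep -E "pos"
python3 - <<'E'
from cas import *
s,d,w=wrist('w6'); print(s['position'],jaw(s),s['joint_pos'].round()); find(w,d['pixels'])
e=r.get_image('top'); c=cloud(e); g=r.get_image('scene'); c2=cloud(g)
for n,cc in(('top',c),('scene',c2)):
  for y in (50,70,90,105,120,130,138):
    q=cc[(abs(cc[...,1]-y)<3)&(cc[...,0]>585)&(cc[...,0]<690)&(cc[...,2]>100)]
    if len(q)<5: continue
    u=(659.2-.0958*(y+176.9)/.9954); fz=42+(y+176.9)/.9954*.404
    o=np.argsort(q[:,0]); print(n,y,'axis x',round(u,1),'floor',round(fz,1),[(round(a-u),round(b-fz)) for a,b in q[o][::max(1,len(o)//14)][:,[0,2]]])
E
```

```text
position: [463.2, -226.3, 248.3]
position: [466.6, -225.2, 168.0]
[ 466.58993731 -225.23417622  168.04243772] 24.83247469465663 [ 42.  29. -30. 111.  21.  45.  25.]
BLUE 2064 c [373.5 -92.9] sz [38. 61.] nose -141.1 fin [384.6 -87.1] c-fin 12.6 fromfin -152.4
tan 2788 c [ 485.7 -110.5] sz [45.1 60.5] nose 152.8 fin [ 499.4 -118.1] c-fin 15.7 fromfin 151.0
tan 2545 c [ 471.4 -240.9] sz [44. 61.] nose -64.0 fin [ 464.3 -226. ] c-fin 16.5 fromfin -64.6
tan 1727 c [ 481.  -362.7] sz [44.3 62.2] nose 137.6 fin [ 487.9 -367.2] c-fin 8.3 fromfin 146.7
top 50 axis x 637.4 floor 134.1 [(-31, 0), (-30, 6), (-28, 21), (-24, 19), (-17, 26), (-13, -2), (-6, 4), (-2, 0), (2, 7), (6, 5), (10, 0), (12, 2), (17, -3), (18, 24), (19, 29), (23, -4), (26, 26), (31, 29)]
top 70 axis x 635.4 floor 142.2 [(-30, 5), (-29, -8), (-27, 16), (-24, 15), (-16, 6), (-11, 0), (-6, 4), (-4, 4), (3, 2), (8, -6), (11, 4), (15, 0), (18, 1), (21, -2), (24, -1), (26, 11), (28, 17), (31, 15)]
top 90 axis x 633.5 floor 150.3 [(-32, 22), (-30, 5), (-30, -9), (-24, 15), (-17, -3), (-13, 4), (-9, 1), (-3, -2), (1, -4), (6, -2)
[... 1548 characters left out ...]
, 12), (-17, -2), (-10, 0), (-4, -1), (1, -3), (26, 16), (30, -2), (31, 5), (32, -6), (32, 10), (33, 3), (34, 10)]
scene 120 axis x 630.6 floor 162.5 [(-30, 17), (-26, -3), (-25, 7), (-22, -1), (-14, 0), (-3, -3), (11, -30), (22, -28), (29, -9), (30, -46), (30, -9), (31, -43), (31, -9), (32, 7), (32, -28), (33, -45)]
scene 130 axis x 629.7 floor 166.6 [(-28, -65), (-24, 1), (-23, 9), (-18, 1), (-12, -2), (-6, -49), (2, 0), (10, -31), (20, -31), (28, 15), (30, -39), (31, -60), (32, -9), (32, 8), (33, -2)]
scene 138 axis x 628.9 floor 169.8 [(-30, 16), (-26, 2), (-25, -1), (-20, 0), (-14, -2), (-2, 0), (18, -68), (22, -55), (27, -60), (29, -49), (30, 0), (31, -11), (31, 15), (32, 7), (34, -3)]
```

Mouth geometry matches the model to under 1 mm, and the fin is under the TCP. Descending and gripping.

```bash

python3 -m handwheel '[{"linear":[-0.5,0,-35],"yaw":0,"hand":60},{"linear":[-0.5,0,-70],"yaw":0,"hand":60},{"linear":[-0.5,0,-100],"yaw":0,"hand":60},{"linear":[-0.5,0,-116],"yaw":0,"hand":60},{"linear":[-0.5,0,-122],"yaw":0,"hand":60}]'|grep -E "pos|force"
python3 -m handwheel '[{"linear":[0,0,0],"yaw":0,"hand":45},{"linear":[0,0,0],"yaw":0,"hand":32},{"linear":[0,0,0],"yaw":0,"hand":22},{"linear":[0,0,0],"yaw":0,"hand":5},{"linear":[0,0,0],"yaw":0,"hand":5}]' 40|grep -E "pos|force|wid"
python3 -m handwheel '[{"linear":[0,0,0],"yaw":0,"hand":5},{"linear":[0,0,4],"yaw":0,"hand":5},{"linear":[0,0,15],"yaw":0,"hand":5},{"linear":[0,0,35],"yaw":0,"hand":5},{"linear":[0,0,60],"yaw":0,"hand":5}]'|grep -E "pos|force|wid"
python3 -m handwheel '[{"linear":[0,0,30],"yaw":0,"hand":5},{"linear":[0,0,60],"yaw":0,"hand":5},{"linear":[0,0,100],"yaw":0,"hand":5},{"linear":[0,0,135],"yaw":0,"hand":5},{"linear":[0,0,164],"yaw":0,"hand":5}]'|grep -E "pos|force|wid"
```

```text
position: [465.4, -225.8, 44.9]
contact_force: [-0.2, 0.9, -0.2]
position: [466.4, -226.5, 47.8]
contact_force: [-1.8, 0.4, 11.5]
width: 0.152
position: [465.1, -225.7, 107.3]
contact_force: [0.5, 0.2, -1.3]
width: 0.156
position: [465.5, -225.7, 274.2]
contact_force: [0.7, -0.8, -0.4]
width: 0.156
```

Gripped (width 13 mm). Carrying it over the mouth with a yaw of -0.346.

```bash

python3 -m handwheel '[{"linear":[12,25,0],"yaw":-0.035,"hand":5},{"linear":[29,60,0],"yaw":-0.07,"hand":5},{"linear":[46,97,0],"yaw":-0.11,"hand":5},{"linear":[64,134,0],"yaw":-0.15,"hand":5},{"linear":[81,170,0],"yaw":-0.19,"hand":5}]'|grep -E "pos"
python3 -m handwheel '[{"linear":[17,36,0],"yaw":-0.035,"hand":5},{"linear":[34,71,0],"yaw":-0.07,"hand":5},{"linear":[51,107,0],"yaw":-0.11,"hand":5},{"linear":[68,142,0],"yaw":-0.14,"hand":5},{"linear":[80,167,0],"yaw":-0.156,"hand":5}]'|grep -E "pos"
python3 -m handwheel '[{"linear":[4,10,0],"yaw":0,"hand":5},{"linear":[4,10,0],"yaw":0,"hand":5},{"linear":[4,10,0],"yaw":0,"hand":5},{"linear":[4,10,0],"yaw":0,"hand":5},{"linear":[4,10,0],"yaw":0,"hand":5}]'|grep -E "pos"
python3 -m handwheel '[{"linear":[0,0,-10],"yaw":0,"hand":5},{"linear":[0,0,-20],"yaw":0,"hand":5},{"linear":[0,0,-20],"yaw":0,"hand":5},{"linear":[0,0,-20],"yaw":0,"hand":5},{"linear":[0,0,-20],"yaw":0,"hand":5}]'|grep -E "pos"
python3 - <<'E'
from cas import *
s,d,w=wrist('w7'); print(s['position'],jaw(s),s['joint_pos'].round())
cv2.imwrite('pics/w7c.png',cv2.resize(d['pixels'][100:320,110:410],None,fx=2.5,fy=2.5))
e=save('scene','s3')
# held cassette: points above rail in scene cloud
c=cloud(e); p=s['position']; m=(np.hypot(c[...,0]-p[0],c[...,1]-p[1])<50)&(c[...,2]<p[2]-25)&(c[...,2]>p[2]-52)
q=c[m]; print(len(q),q.min(0),q.max(0))
cv2.imwrite('pics/s3c.png',cv2.resize(e['pixels'][150:270,210:350],None,fx=5,fy=5))
E
```

```text
position: [546.9, -54.1, 271.8]
position: [626.9, 114.8, 271.7]
position: [630.5, 119.4, 270.9]
position: [630.6, 120.9, 250.2]
[630.58688994 120.8863804  250.15592488] 4.922097143821186 [  4.  34. -31.  88.  19.  63. -27.]
445 [607.71127184  75.54770418 200.46706916] [658.51581991 139.43235107 224.72702579]
```

View pics/w7c.png

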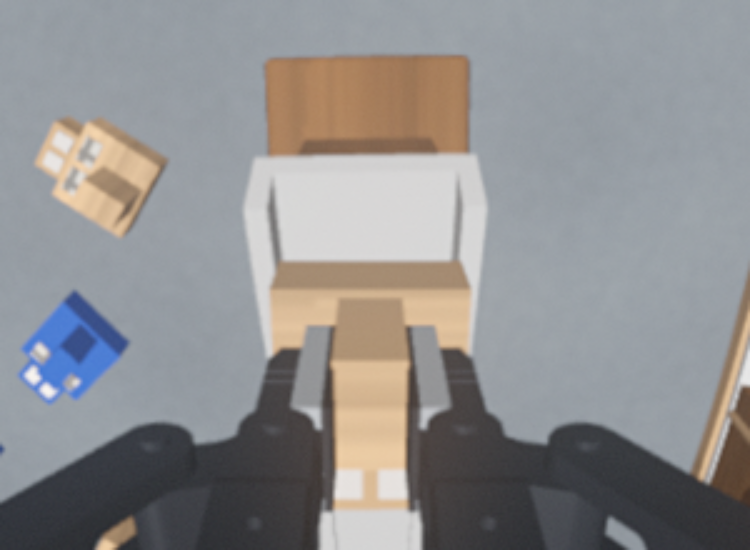

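The view shows the cassette held nose-downhill over the mouth: body crop x 271–470, channel about 272–458, so the offset is within 1–2 mm. I'll shift x by -0.8 and lower until contact.

```bash

python3 -m handwheel '[{"linear":[-0.8,0,-8],"yaw":-0.01,"hand":5},{"linear":[-0.8,0,-16],"yaw":-0.01,"hand":5},{"linear":[-0.8,0,-24],"yaw":-0.01,"hand":5},{"linear":[-0.8,0,-29],"yaw":-0.01,"hand":5},{"linear":[-0.8,0,-31],"yaw":-0.01,"hand":5}]'|grep -E "pos|force"
python3 -m handwheel '[{"linear":[0,0,-1],"yaw":0,"hand":5},{"linear":[0,0,-1],"yaw":0,"hand":5},{"linear":[0,0,-2],"yaw":0,"hand":5},{"linear":[0,0,-2],"yaw":0,"hand":5},{"linear":[0,0,-2],"yaw":0,"hand":5}]'|grep -E "pos|force"
```

```text
position: [629.4, 120.9, 217.9]
contact_force: [-0.8, -0.5, 0.1]
position: [629.9, 121.0, 217.5]
contact_force: [-0.1, -0.1, -1.0]
```

```bash

python3 -m handwheel '[{"linear":[0,0,-1],"yaw":0,"hand":5},{"linear":[0,0,-2],"yaw":0,"hand":5},{"linear":[0,0,-2],"yaw":0,"hand":5},{"linear":[0,0,-2],"yaw":0,"hand":5},{"linear":[0,0,-2],"yaw":0,"hand":5}]'|grep -E "pos|force"
python3 -m handwheel '[{"linear":[0,0,0],"yaw":0,"hand":30},{"linear":[0,0,0],"yaw":0,"hand":40},{"linear":[0,0,0],"yaw":0,"hand":50},{"linear":[0,0,0],"yaw":0,"hand":50},{"linear":[0,0,0],"yaw":0,"hand":50}]'|grep -E "pos|force|wid"
python3 -m handwheel '[{"linear":[0,0,20],"yaw":0,"hand":50},{"linear":[0,0,50],"yaw":0,"hand":50},{"linear":[0,0,65],"yaw":0,"hand":50},{"linear":[0,0,65],"yaw":0,"hand":50},{"linear":[0,0,65],"yaw":0,"hand":50}]'|grep -E "pos|force|wid"
python3 - <<'E'
from cas import *
e=save('scene','s4')
cv2.imwrite('pics/s4c.png',cv2.resize(e['pixels'][150:270,130:320],None,fx=4,fy=4))
s,d,w=wrist('w8'); find(w,d['pixels'])
E
```

```text
position: [630.3, 120.7, 216.1]
contact_force: [-0.7, -1.1, 7.8]
position: [629.8, 121.0, 215.2]
contact_force: [-0.1, 0.6, 0.6]
width: 0.585
position: [630.0, 121.0, 280.9]
contact_force: [0.1, 0.2, -1.4]
width: 0.583
BLUE 126 c [522.  299.9] sz [ 7.3 14.1] nose 137.5 fin [522.9 298.8] c-fin 1.3 fromfin 127.8
tan 1217 c [489.3 105.1] sz [45.5 60.5] nose 152.0 fin [503.6  98.4] c-fin 15.8 fromfin 154.8
BLUE 920 c [465.6  -4.7] sz [43.8 61.9] nose -132.6 fin [477.4   8.2] c-fin 17.5 fromfin -132.3
BLUE 587 c [370.3 -88.7] sz [41.1 62.5] nose -139.6 fin [385.3 -78.2] c-fin 18.3 fromfin -144.8
```

View pics/s4c.png

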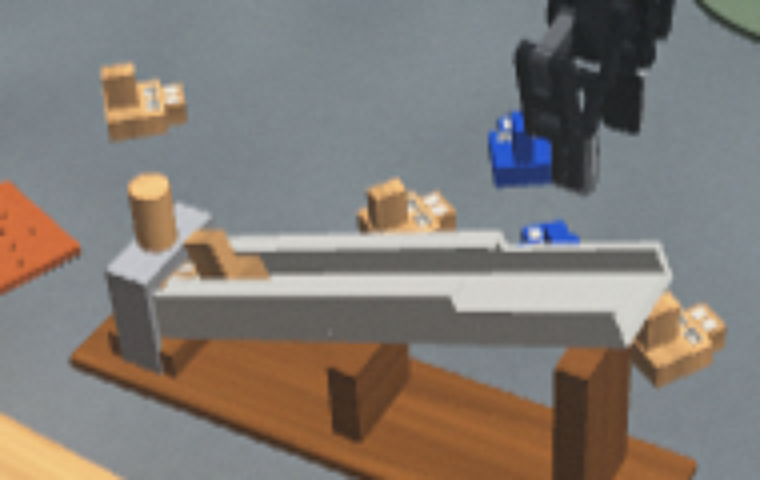

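It released cleanly and slid down to the rod, nose on the rod. Next is the cassette at (490.5,105.4), nose 151.5°, fin (504.3,97.8); this needs a -2.14 rad turn.

```bash

python3 -m handwheel '[{"linear":[-25,-5,0],"yaw":-0.12,"hand":50},{"linear":[-50,-10,0],"yaw":-0.24,"hand":50},{"linear":[-75,-14,0],"yaw":-0.36,"hand":50},{"linear":[-100,-18,0],"yaw":-0.48,"hand":50},{"linear":[-125.5,-23.2,0],"yaw":-0.6,"hand":50}]'|grep -E "pos|ori"
python3 -m handwheel '[{"linear":[0,0,-10],"yaw":-0.12,"hand":50},{"linear":[0,0,-20],"yaw":-0.24,"hand":50},{"linear":[0,0,-30],"yaw":-0.36,"hand":50},{"linear":[0,0,-40],"yaw":-0.48,"hand":50},{"linear":[0,0,-50],"yaw":-0.6,"hand":50}]'|grep -E "pos|ori"
python3 -m handwheel '[{"linear":[0,0,-10],"yaw":-0.12,"hand":50},{"linear":[0,0,-20],"yaw":-0.24,"hand":50},{"linear":[0,0,-30],"yaw":-0.36,"hand":50},{"linear":[0,0,-40],"yaw":-0.48,"hand":50},{"linear":[0,0,-50],"yaw":-0.6,"hand":50}]'|grep -E "pos|ori"
python3 -m handwheel '[{"linear":[0,0,0],"yaw":-0.12,"hand":50},{"linear":[0,0,0],"yaw":-0.24,"hand":50},{"linear":[0,0,0],"yaw":-0.345,"hand":50},{"linear":[0,0,0],"yaw":-0.345,"hand":50},{"linear":[0,0,0],"yaw":-0.345,"hand":50}]'|grep -E "pos|ori"
python3 - <<'E'
from cas import *
s,d,w=wrist('w9'); print(s['position'],jaw(s),s['joint_pos'].round());find(w,d['pixels'])
E
```

```text
position: [502.7, 97.4, 279.3]
orientation: [-57.5, 89.9, -177.9]
position: [503.9, 97.5, 229.1]
orientation: [-7.3, 89.9, -162.1]
position: [503.8, 97.5, 179.0]
orientation: [30.2, 89.9, -158.9]
position: [503.9, 97.8, 179.7]
orientation: [57.5, 89.9, -150.9]
[503.9305438   97.81747092 179.72144915] -118.3323751289562 [ -14.   26.   -5.  112.    3.   42. -139.]
tan 1929 c [ 485.9 -110.2] sz [46.5 59.6] nose 152.5 fin [ 500.8 -116.1] c-fin 16.0 fromfin 158.3
BLUE 2179 c [465.5  -5. ] sz [44.3 61.9] nose -131.0 fin [477.2   7.7] c-fin 17.2 fromfin -132.7
tan 2351 c [489.4 105.2] sz [44.2 60.5] nose 151.9 fin [504.   97.3] c-fin 16.6 fromfin 151.7
BLUE 1338 c [371.5 -90.2] sz [44.8 62.4] nose -141.5 fin [385.6 -78.7] c-fin 18.2 fromfin -140.8
BLUE 270 c [566.2 356.2] sz [10. 15.] nose 163.8 fin [567.5 354.9] c-fin 1.8 fromfin 135.5
BLUE 288 c [519.6 298.8] sz [ 8.5 14.4] nose 100.5 fin [520.1 297.7] c-fin 1.2 fromfin 116.6
tan 294 c [485.  349.6] sz [ 4.7 20.1] nose 179.7 fin [486.7 350. ] c-fin 1.8 fromfin -166.6
```

Reached (q7 = -139°, inside its range), with the fin at (504,97.5) under the tool. Grip, lift, turn back and place.

```bash

python3 -m handwheel '[{"linear":[0,0,-35],"yaw":0,"hand":50},{"linear":[0,0,-70],"yaw":0,"hand":50},{"linear":[0,0,-105],"yaw":0,"hand":50},{"linear":[0,0,-125],"yaw":0,"hand":50},{"linear":[0,0,-134],"yaw":0,"hand":50}]'|grep -E "pos|force"
python3 -m handwheel '[{"linear":[0,0,0],"yaw":0,"hand":40},{"linear":[0,0,0],"yaw":0,"hand":30},{"linear":[0,0,0],"yaw":0,"hand":22},{"linear":[0,0,0],"yaw":0,"hand":5},{"linear":[0,0,0],"yaw":0,"hand":5}]' 40|grep -E "pos|force|wid"
python3 -m handwheel '[{"linear":[0,0,0],"yaw":0,"hand":5},{"linear":[0,0,4],"yaw":0,"hand":5},{"linear":[0,0,15],"yaw":0,"hand":5},{"linear":[0,0,35],"yaw":0,"hand":5},{"linear":[0,0,60],"yaw":0,"hand":5}]'|grep -E "pos|force|wid"
python3 -m handwheel '[{"linear":[0,0,30],"yaw":0.08,"hand":5},{"linear":[0,0,60],"yaw":0.19,"hand":5},{"linear":[0,0,100],"yaw":0.31,"hand":5},{"linear":[0,0,135],"yaw":0.43,"hand":5},{"linear":[0,0,164],"yaw":0.55,"hand":5}]'|grep -E "pos|force|wid"
python3 -m handwheel '[{"linear":[0,0,0],"yaw":0.12,"hand":5},{"linear":[0,0,0],"yaw":0.24,"hand":5},{"linear":[0,0,0],"yaw":0.36,"hand":5},{"linear":[0,0,0],"yaw":0.48,"hand":5},{"linear":[0,0,0],"yaw":0.6,"hand":5}]'|grep -E "pos|force|wid"
python3 -m handwheel '[{"linear":[20,5,0],"yaw":0.12,"hand":5},{"linear":[45,9,0],"yaw":0.24,"hand":5},{"linear":[70,13,0],"yaw":0.36,"hand":5},{"linear":[95,18,0],"yaw":0.48,"hand":5},{"linear":[115,21,0],"yaw":0.6,"hand":5}]'|grep -E "pos|force|wid"
python3 -m handwheel '[{"linear":[10.5,2.2,0],"yaw":0.12,"hand":5},{"linear":[10.5,2.2,0],"yaw":0.24,"hand":5},{"linear":[10.5,2.2,-10],"yaw":0.36,"hand":5},{"linear":[10.5,2.2,-20],"yaw":0.4,"hand":5},{"linear":[10.5,2.2,-20],"yaw":0.4,"hand":5}]'|grep -E "pos|force|wid"
python3 - <<'E'
from cas import *
s,d,w=wrist('w10'); print(s['position'],jaw(s),s['joint_pos'].round())
cv2.imwrite('pics/w10c.png',cv2.resize(d['pixels'][100:320,110:410],None,fx=2.5,fy=2.5))
E
```

```text
position: [502.8, 97.4, 43.4]
contact_force: [-0.3, -0.3, -0.1]
position: [505.1, 98.0, 47.7]
contact_force: [-1.4, -0.4, 8.3]
width: 0.155
position: [503.7, 97.6, 107.2]
contact_force: [0.4, 0.5, -0.5]
width: 0.154
position: [504.2, 97.6, 274.4]
contact_force: [0.7, -0.8, -0.9]
width: 0.151
position: [504.1, 97.6, 271.7]
contact_force: [0.3, -0.2, -1.3]
width: 0.155
position: [620.6, 118.8, 271.6]
contact_force: [-0.1, 0.2, -0.6]
width: 0.156
position: [629.0, 120.3, 249.8]
contact_force: [-1.6, 0.0, -0.7]
width: 0.156
[629.03456382 120.26954506 249.76883632] 4.757986277053211 [  4.  34. -31.  88.  19.  63. -27.]
```

View pics/w10c.png

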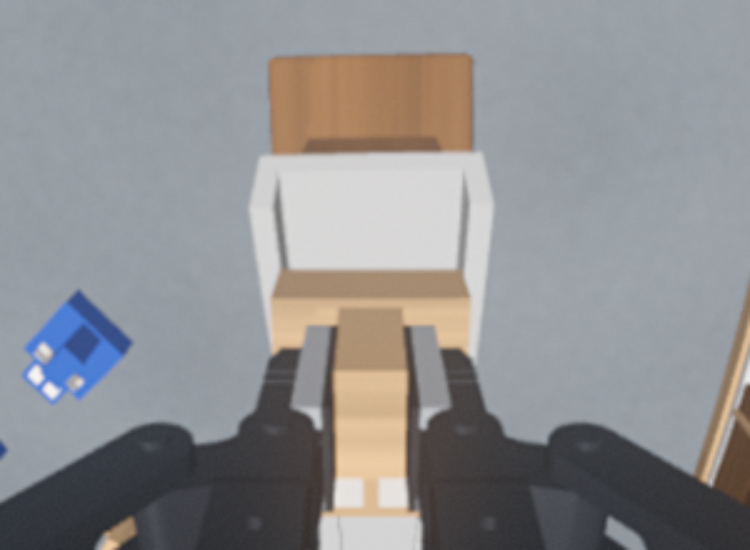

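It's aligned (channel 280–465, body 271–470, centres within 1–2 px). Lower, release, and head for the cassette at (487,-110), nose 152°.

```bash

python3 -m handwheel '[{"linear":[0,0,-8],"yaw":0,"hand":5},{"linear":[0,0,-16],"yaw":0,"hand":5},{"linear":[0,0,-24],"yaw":0,"hand":5},{"linear":[0,0,-30],"yaw":0,"hand":5},{"linear":[0,0,-33],"yaw":0,"hand":5}]'|grep -E "pos|force"
python3 -m handwheel '[{"linear":[0,0,-1],"yaw":0,"hand":5},{"linear":[0,0,-2],"yaw":0,"hand":5},{"linear":[0,0,-2],"yaw":0,"hand":5},{"linear":[0,0,-2],"yaw":0,"hand":5},{"linear":[0,0,-2],"yaw":0,"hand":5}]'|grep -E "pos|force"
python3 -m handwheel '[{"linear":[0,0,0],"yaw":0,"hand":30},{"linear":[0,0,0],"yaw":0,"hand":40},{"linear":[0,0,0],"yaw":0,"hand":50},{"linear":[0,0,0],"yaw":0,"hand":50},{"linear":[0,0,0],"yaw":0,"hand":50}]'|grep -E "pos|force|wid"
python3 -m handwheel '[{"linear":[0,0,20],"yaw":0,"hand":50},{"linear":[0,0,50],"yaw":0,"hand":50},{"linear":[0,0,65],"yaw":0,"hand":50},{"linear":[0,0,65],"yaw":0,"hand":50},{"linear":[0,0,65],"yaw":0,"hand":50}]'|grep -E "pos|force|wid"
cat > q.py <<'E'
from cas import *
# rail contents: tops of tan stuff along the channel (scene camera)
e=r.get_image('scene'); c=cloud(e); hsv=cv2.cvtColor(e['pixels'],cv2.COLOR_BGR2HSV)
P=np.array([659.2,-176.9,42]); d=np.array([.0958,-.9954,0])*np.cos(np.radians(22))+np.array([0,0,-np.sin(np.radians(22))])
x=(c-P)@d; z=(c-P)@np.cross(d,np.cross([0,0,1],d)/np.linalg.norm(np.cross([0,0,1],d))); y=(c-P)@(np.cross([0,0,1],d)/np.linalg.norm(np.cross([0,0,1],d)))
tan=(hsv[...,1]>70)&(hsv[...,0]>5)&(hsv[...,0]<25)&(abs(y)<20)&(x<-5)&(x>-370)
f=tan&(z>36)&(z<60)
xs=np.sort(x[f]); g=np.split(xs,np.where(np.diff(xs)>12)[0]+1)
print('fins in rail (slope x range, n, max z, y):',[(a.min().round(),a.max().round(),len(a)) for a in g if len(a)], 'z',z[f].max() if f.any() else None)
E
python3 q.py
```

```text
position: [629.4, 120.9, 216.1]
contact_force: [-0.2, 0.2, -0.9]
position: [630.0, 121.0, 215.6]
contact_force: [-0.9, 0.1, 0.3]
position: [629.8, 121.0, 215.3]
contact_force: [0.1, -0.4, 0.3]
width: 0.583
position: [630.1, 121.1, 281.0]
contact_force: [-1.1, 0.3, -0.7]
width: 0.584
fins in rail (slope x range, n, max z, y): [(np.float64(-133.0), np.float64(-108.0), 72), (np.float64(-73.0), np.float64(-17.0), 118)] z 59.9112985349827
```

Two are queued (fins at -60 and -120, as expected). Now the third.

```bash

python3 -m handwheel '[{"linear":[-20,-25,0],"yaw":-0.12,"hand":50},{"linear":[-40,-55,0],"yaw":-0.24,"hand":50},{"linear":[-60,-85,0],"yaw":-0.36,"hand":50},{"linear":[-75,-115,0],"yaw":-0.48,"hand":50},{"linear":[-90,-145,0],"yaw":-0.6,"hand":50}]'|grep -E "pos"
python3 -m handwheel '[{"linear":[-10,-25,0],"yaw":-0.12,"hand":50},{"linear":[-20,-50,0],"yaw":-0.24,"hand":50},{"linear":[-30,-75,0],"yaw":-0.36,"hand":50},{"linear":[-38.7,-93.6,-10],"yaw":-0.48,"hand":50},{"linear":[-38.7,-93.6,-30],"yaw":-0.6,"hand":50}]'|grep -E "pos"
python3 -m handwheel '[{"linear":[0,0,-15],"yaw":-0.12,"hand":50},{"linear":[0,0,-30],"yaw":-0.24,"hand":50},{"linear":[0,0,-45],"yaw":-0.36,"hand":50},{"linear":[0,0,-60],"yaw":-0.48,"hand":50},{"linear":[0,0,-70],"yaw":-0.6,"hand":50}]'|grep -E "pos"
python3 -m handwheel '[{"linear":[0,0,0],"yaw":-0.12,"hand":50},{"linear":[0,0,0],"yaw":-0.24,"hand":50},{"linear":[0,0,0],"yaw":-0.341,"hand":50},{"linear":[0,0,0],"yaw":-0.341,"hand":50},{"linear":[0,0,0],"yaw":-0.341,"hand":50}]'|grep -E "pos"
python3 - <<'E'
from cas import *
s,d,w=wrist('w11'); print(s['position'],jaw(s),s['joint_pos'].round());find(w,d['pixels'])
E
```

```text
position: [538.3, -25.4, 279.4]
position: [499.9, -122.0, 250.8]
position: [500.1, -117.6, 178.2]
position: [500.7, -117.4, 179.7]
[ 500.73762893 -117.42353213  179.68279258] -117.81952097841265 [   8.   26.   -2.  112.    1.   42. -112.]
tan 1810 c [ 481.2 -362.9] sz [46.8 61.5] nose 137.8 fin [ 493.2 -371.8] c-fin 15.0 fromfin 143.4
tan 2377 c [ 486.1 -110.3] sz [44.3 60.9] nose 152.5 fin [ 500.8 -117.9] c-fin 16.6 fromfin 152.8
BLUE 980 c [478.4  -2.9] sz [29.6 39.8] nose -129.5 fin [478.8   6.4] c-fin 9.3 fromfin -92.8
BLUE 1642 c [371.8 -90.3] sz [45.6 60.3] nose -140.2 fin [384.9 -81. ] c-fin 16.1 fromfin -144.8
tan 847 c [486.5 322.4] sz [61.5 75.5] nose -86.5 fin [484.7 336.7] c-fin 14.4 fromfin -83.0
```

```bash

python3 -m handwheel '[{"linear":[0,0,-35],"yaw":0,"hand":50},{"linear":[0,0,-70],"yaw":0,"hand":50},{"linear":[0,0,-105],"yaw":0,"hand":50},{"linear":[0,0,-125],"yaw":0,"hand":50},{"linear":[0,0,-134],"yaw":0,"hand":50}]'|grep -E "pos|force"
python3 -m handwheel '[{"linear":[0,0,0],"yaw":0,"hand":40},{"linear":[0,0,0],"yaw":0,"hand":30},{"linear":[0,0,0],"yaw":0,"hand":22},{"linear":[0,0,0],"yaw":0,"hand":5},{"linear":[0,0,0],"yaw":0,"hand":5}]' 40|grep -E "pos|force|wid"
python3 -m handwheel '[{"linear":[0,0,0],"yaw":0,"hand":5},{"linear":[0,0,4],"yaw":0,"hand":5},{"linear":[0,0,15],"yaw":0,"hand":5},{"linear":[0,0,35],"yaw":0,"hand":5},{"linear":[0,0,60],"yaw":0,"hand":5}]'|grep -E "pos|force|wid"
python3 -m handwheel '[{"linear":[0,0,30],"yaw":0.08,"hand":5},{"linear":[0,0,60],"yaw":0.19,"hand":5},{"linear":[0,0,100],"yaw":0.31,"hand":5},{"linear":[0,0,135],"yaw":0.43,"hand":5},{"linear":[0,0,164],"yaw":0.55,"hand":5}]'|grep -E "pos|force|wid"
python3 -m handwheel '[{"linear":[5,15,0],"yaw":0.12,"hand":5},{"linear":[10,40,0],"yaw":0.24,"hand":5},{"linear":[20,65,0],"yaw":0.36,"hand":5},{"linear":[30,95,0],"yaw":0.48,"hand":5},{"linear":[45,120,0],"yaw":0.6,"hand":5}]'|grep -E "pos|force|wid"
python3 -m handwheel '[{"linear":[16,26,0],"yaw":0.12,"hand":5},{"linear":[34,54,0],"yaw":0.24,"hand":5},{"linear":[52,80,0],"yaw":0.36,"hand":5},{"linear":[70,102,0],"yaw":0.48,"hand":5},{"linear":[80,114,0],"yaw":0.6,"hand":5}]'|grep -E "pos|force|wid"
python3 -m handwheel '[{"linear":[3.7,4.6,0],"yaw":0.12,"hand":5},{"linear":[3.7,4.6,0],"yaw":0.24,"hand":5},{"linear":[3.7,4.6,-10],"yaw":0.36,"hand":5},{"linear":[3.7,4.6,-20],"yaw":0.39,"hand":5},{"linear":[3.7,4.6,-20],"yaw":0.39,"hand":5}]'|grep -E "pos|force|wid"
python3 - <<'E'
from cas import *
s,d,w=wrist('w12'); print(s['position'],jaw(s),s['joint_pos'].round())
# held cassette orientation: tail edge/body in tool frame
t=(w-s['position'])@rot(s['orientation']); m=(t[...,0]>20)&(t[...,0]<36)&(abs(t[...,1])<30)&(abs(t[...,2])<70)
q=t[m]; print(len(q),q.min(0),q.max(0), cv2.minAreaRect(q[:,1:].astype(np.float32)))
E
python3 q.py
```

```text
position: [499.6, -117.3, 43.5]
contact_force: [-0.7, -0.4, -0.1]
position: [502.0, -117.8, 47.7]
contact_force: [-1.2, 0.5, 8.5]
width: 0.154
position: [500.5, -117.5, 107.3]
contact_force: [0.8, -0.4, -0.6]
width: 0.155
position: [500.9, -117.7, 274.5]
contact_force: [0.4, -0.3, -1.8]
width: 0.152
position: [545.7, 4.0, 272.0]
contact_force: [-0.0, 0.0, -1.6]
width: 0.152
position: [626.9, 119.3, 271.6]
contact_force: [0.4, 0.2, -0.2]
width: 0.154
position: [629.0, 120.2, 249.2]
contact_force: [-0.2, -0.1, -1.5]
width: 0.158
[628.98710983 120.19580779 249.15428709] 4.517326038096816 [  5.  34. -32.  88.  20.  63. -27.]
1964 [ 20.06762844 -22.35700179 -13.26783653] [35.99905523 21.74816091 48.39785381] ((-0.04002571105957031, 17.59034538269043), (61.46650695800781, 44.072757720947266), 89.4162368774414)
fins in rail (slope x range, n, max z, y): [(np.float64(-359.0), np.float64(-296.0), 151), (np.float64(-134.0), np.float64(-108.0), 70), (np.float64(-73.0), np.float64(-14.0), 118)] z 59.867759448358036
```

Held centred (y≈0, 0.6°). Placing it the same way.

```bash

python3 -m handwheel '[{"linear":[0,0,-8],"yaw":0.01,"hand":5},{"linear":[0,0,-16],"yaw":0.01,"hand":5},{"linear":[0,0,-24],"yaw":0.01,"hand":5},{"linear":[0,0,-30],"yaw":0.01,"hand":5},{"linear":[0,0,-33],"yaw":0.01,"hand":5}]'|grep -E "pos|force"
python3 -m handwheel '[{"linear":[0,0,-1],"yaw":0,"hand":5},{"linear":[0,0,-2],"yaw":0,"hand":5},{"linear":[0,0,-2],"yaw":0,"hand":5},{"linear":[0,0,-2],"yaw":0,"hand":5},{"linear":[0,0,-2],"yaw":0,"hand":5}]'|grep -E "pos|force"
python3 -m handwheel '[{"linear":[0,0,0],"yaw":0,"hand":30},{"linear":[0,0,0],"yaw":0,"hand":40},{"linear":[0,0,0],"yaw":0,"hand":50},{"linear":[0,0,0],"yaw":0,"hand":50},{"linear":[0,0,0],"yaw":0,"hand":50}]'|grep -E "pos|force|wid"
python3 -m handwheel '[{"linear":[0,0,20],"yaw":0,"hand":50},{"linear":[0,0,50],"yaw":0,"hand":50},{"linear":[0,0,65],"yaw":0,"hand":50},{"linear":[0,0,65],"yaw":0,"hand":50},{"linear":[0,0,65],"yaw":0,"hand":50}]'|grep -E "pos|force|wid"
python3 q.py
python3 -c "
from cas import *
e=r.get_image('top'); find(cloud(e),e['pixels'])"
```

```text
position: [629.4, 120.9, 216.0]
contact_force: [0.1, -0.2, -1.2]
position: [630.0, 121.0, 215.5]
contact_force: [0.0, -0.1, 0.7]
position: [629.8, 121.0, 215.3]
contact_force: [-0.0, 0.5, -0.6]
width: 0.588
position: [630.0, 121.0, 280.9]
contact_force: [-0.8, -1.0, 0.2]
width: 0.586
fins in rail (slope x range, n, max z, y): [(np.float64(-194.0), np.float64(-167.0), 79), (np.float64(-134.0), np.float64(-108.0), 68), (np.float64(-73.0), np.float64(-16.0), 120)] z 59.679099509617544
tan 143 c [466.9 367.8] sz [ 53.3 106.3] nose 139.5 fin [471.3 367.4] c-fin 4.4 fromfin 173.8
tan 276 c [ 483.5 -361.7] sz [44.3 60.7] nose 137.8 fin [ 494.9 -372.8] c-fin 16.0 fromfin 135.5
```

Three queued at -60, -120 and -180. Last one: (482.5,-362), nose 137.6°, fin (494.3,-373).

```bash

python3 -m handwheel '[{"linear":[-20,-20,0],"yaw":-0.12,"hand":50},{"linear":[-40,-45,0],"yaw":-0.24,"hand":50},{"linear":[-60,-70,0],"yaw":-0.36,"hand":50},{"linear":[-80,-95,0],"yaw":-0.48,"hand":50},{"linear":[-100,-120,0],"yaw":-0.6,"hand":50}]'|grep -E "pos"
python3 -m handwheel '[{"linear":[-2,-30,0],"yaw":-0.12,"hand":50},{"linear":[-4,-60,0],"yaw":-0.24,"hand":50},{"linear":[-6,-90,0],"yaw":-0.36,"hand":50},{"linear":[-8,-120,0],"yaw":-0.48,"hand":50},{"linear":[-10,-150,0],"yaw":-0.6,"hand":50}]'|grep -E "pos"
python3 -m handwheel '[{"linear":[-5,-30,-5],"yaw":-0.12,"hand":50},{"linear":[-10,-60,-10],"yaw":-0.24,"hand":50},{"linear":[-15,-90,-20],"yaw":-0.36,"hand":50},{"linear":[-20,-120,-30],"yaw":-0.48,"hand":50},{"linear":[-25,-150,-40],"yaw":-0.6,"hand":50}]'|grep -E "pos"
python3 -m handwheel '[{"linear":[-0.5,-30,-15],"yaw":-0.12,"hand":50},{"linear":[-0.5,-60,-30],"yaw":-0.24,"hand":50},{"linear":[-0.5,-74,-45],"yaw":-0.36,"hand":50},{"linear":[-0.5,-74,-60],"yaw":-0.48,"hand":50},{"linear":[-0.5,-74,-60],"yaw":-0.605,"hand":50}]'|grep -E "pos"
python3 -m handwheel '[{"linear":[0,0,0],"yaw":0,"hand":50},{"linear":[0,0,0],"yaw":0,"hand":50},{"linear":[0,0,0],"yaw":0,"hand":50},{"linear":[0,0,0],"yaw":0,"hand":50},{"linear":[0,0,0],"yaw":0,"hand":50}]'|grep -E "pos"
python3 - <<'E'
from cas import *
s,d,w=wrist('w13'); print(s['position'],jaw(s),s['joint_pos'].round());find(w,d['pixels'])
E
```

```text
position: [528.3, -0.2, 279.3]
position: [519.1, -150.5, 279.6]
position: [493.9, -300.4, 239.1]
position: [492.3, -373.2, 176.2]
position: [494.4, -373.1, 180.7]
[ 494.40717087 -373.07436655  180.65740932] -132.5237126715003 [ 29.  34.   4.  97.  -3.  49. -99.]
tan 2334 c [ 481.2 -363.1] sz [43.6 60.5] nose 136.8 fin [ 493.6 -374. ] c-fin 16.5 fromfin 138.6
BLUE 74 c [516.  322.9] sz [13.9 60.6] nose 97.2 fin [522.5 296.6] c-fin 27.1 fromfin 103.8
```

```bash

python3 -m handwheel '[{"linear":[-0.5,-0.5,-35],"yaw":0,"hand":50},{"linear":[-0.5,-0.5,-70],"yaw":0,"hand":50},{"linear":[-0.5,-0.5,-105],"yaw":0,"hand":50},{"linear":[-0.5,-0.5,-125],"yaw":0,"hand":50},{"linear":[-0.5,-0.5,-134],"yaw":0,"hand":50}]'|grep -E "pos|force"
python3 -m handwheel '[{"linear":[0,0,0],"yaw":0,"hand":40},{"linear":[0,0,0],"yaw":0,"hand":30},{"linear":[0,0,0],"yaw":0,"hand":22},{"linear":[0,0,0],"yaw":0,"hand":5},{"linear":[0,0,0],"yaw":0,"hand":5}]' 40|grep -E "pos|force|wid"
python3 -m handwheel '[{"linear":[0,0,0],"yaw":0,"hand":5},{"linear":[0,0,4],"yaw":0,"hand":5},{"linear":[0,0,15],"yaw":0,"hand":5},{"linear":[0,0,35],"yaw":0,"hand":5},{"linear":[0,0,60],"yaw":0,"hand":5}]'|grep -E "pos|force|wid"
python3 -m handwheel '[{"linear":[0,0,30],"yaw":0.08,"hand":5},{"linear":[0,0,60],"yaw":0.19,"hand":5},{"linear":[0,0,100],"yaw":0.31,"hand":5},{"linear":[0,0,135],"yaw":0.43,"hand":5},{"linear":[0,0,164],"yaw":0.55,"hand":5}]'|grep -E "pos|force|wid"
python3 -m handwheel '[{"linear":[3,20,0],"yaw":0.12,"hand":5},{"linear":[6,50,0],"yaw":0.24,"hand":5},{"linear":[10,85,0],"yaw":0.36,"hand":5},{"linear":[15,120,0],"yaw":0.48,"hand":5},{"linear":[20,155,0],"yaw":0.6,"hand":5}]'|grep -E "pos|force|wid"
python3 -m handwheel '[{"linear":[5,36,0],"yaw":0.12,"hand":5},{"linear":[10,72,0],"yaw":0.24,"hand":5},{"linear":[15,108,0],"yaw":0.36,"hand":5},{"linear":[22,144,0],"yaw":0.48,"hand":5},{"linear":[30,180,0],"yaw":0.6,"hand":5}]'|grep -E "pos|force|wid"
python3 -m handwheel '[{"linear":[16,32,0],"yaw":0.12,"hand":5},{"linear":[34,64,0],"yaw":0.24,"hand":5},{"linear":[52,96,0],"yaw":0.36,"hand":5},{"linear":[70,128,0],"yaw":0.48,"hand":5},{"linear":[82,152,0],"yaw":0.6,"hand":5}]'|grep -E "pos|force|wid"
python3 -m handwheel '[{"linear":[4,7.5,0],"yaw":0.05,"hand":5},{"linear":[4,7.5,0],"yaw":0.05,"hand":5},{"linear":[4,7.5,-10],"yaw":0.05,"hand":5},{"linear":[4,7.5,-20],"yaw":0.05,"hand":5},{"linear":[4,7.5,-20],"yaw":0.05,"hand":5}]'|grep -E "pos|force|wid"
python3 - <<'E'
from cas import *
s,d,w=wrist('w14'); print(s['position'],jaw(s),s['joint_pos'].round())
t=(w-s['position'])@rot(s['orientation']); m=(t[...,0]>20)&(t[...,0]<36)&(abs(t[...,1])<30)&(abs(t[...,2])<70)
q=t[m]; print(len(q), cv2.minAreaRect(q[:,1:].astype(np.float32)))
E
python3 q.py
```

```text
position: [492.7, -372.7, 43.4]
contact_force: [-0.5, -0.2, -0.6]
position: [494.6, -374.2, 48.1]
contact_force: [-0.1, 0.9, 8.2]
width: 0.152
position: [493.3, -373.1, 107.1]
contact_force: [0.7, 0.3, -0.9]
width: 0.15
position: [493.7, -373.7, 274.7]
contact_force: [-0.2, -0.9, -0.1]
width: 0.157
position: [513.4, -217.2, 271.7]
contact_force: [1.2, 0.4, -1.3]
width: 0.153
position: [543.5, -37.1, 271.8]
contact_force: [1.4, -0.1, -1.3]
width: 0.155
position: [626.6, 116.1, 271.6]
contact_force: [0.4, -0.6, -0.9]
width: 0.157
position: [628.8, 119.2, 248.2]
contact_force: [-1.1, -0.8, -1.8]
width: 0.153
[628.80275714 119.15077583 248.18674523] 4.717661624244534 [  5.  35. -33.  88.  21.  63. -28.]
1917 ((-0.21088218688964844, 17.344419479370117), (60.836700439453125, 43.97044372558594), 89.87458801269531)
fins in rail (slope x range, n, max z, y): [(np.float64(-357.0), np.float64(-296.0), 166), (np.float64(-194.0), np.float64(-166.0), 77), (np.float64(-134.0), np.float64(-107.0), 67), (np.float64(-74.0), np.float64(-16.0), 118)] z 59.99674508683714
```

```bash

python3 -m handwheel '[{"linear":[0,0,-8],"yaw":0,"hand":5},{"linear":[0,0,-16],"yaw":0,"hand":5},{"linear":[0,0,-24],"yaw":0,"hand":5},{"linear":[0,0,-30],"yaw":0,"hand":5},{"linear":[0,0,-33],"yaw":0,"hand":5}]'|grep -E "pos|force"
python3 -m handwheel '[{"linear":[0,0,-1],"yaw":0,"hand":5},{"linear":[0,0,-2],"yaw":0,"hand":5},{"linear":[0,0,-2],"yaw":0,"hand":5},{"linear":[0,0,-2],"yaw":0,"hand":5},{"linear":[0,0,-2],"yaw":0,"hand":5}]'|grep -E "pos|force"
python3 -m handwheel '[{"linear":[0,0,0],"yaw":0,"hand":30},{"linear":[0,0,0],"yaw":0,"hand":40},{"linear":[0,0,0],"yaw":0,"hand":50},{"linear":[0,0,0],"yaw":0,"hand":50},{"linear":[0,0,0],"yaw":0,"hand":50}]'|grep -E "pos|force|wid"
python3 -m handwheel '[{"linear":[0,0,20],"yaw":0,"hand":50},{"linear":[0,0,50],"yaw":0,"hand":50},{"linear":[0,0,80],"yaw":0,"hand":50},{"linear":[0,0,100],"yaw":0,"hand":50},{"linear":[0,0,100],"yaw":0,"hand":50}]'|grep -E "pos|force|wid"
python3 -m handwheel '[{"linear":[-25,0,0],"yaw":0,"hand":50},{"linear":[-55,0,0],"yaw":0,"hand":50},{"linear":[-85,0,0],"yaw":0,"hand":50},{"linear":[-110,0,0],"yaw":0,"hand":50},{"linear":[-120,0,0],"yaw":0,"hand":50}]'|grep -E "pos|force|wid"
python3 -m handwheel '[{"linear":[0,0,0],"yaw":0,"hand":50},{"linear":[0,0,0],"yaw":0,"hand":50},{"linear":[0,0,0],"yaw":0,"hand":50},{"linear":[0,0,0],"yaw":0,"hand":50},{"linear":[0,0,0],"yaw":0,"hand":50}]'|grep -E "clock|pos|force|wid"
python3 q.py
python3 - <<'E'
from cas import *
e=save('scene','s5'); t=save('top','t5'); find(cloud(t),t['pixels'])
f=lambda a,n:cv2.resize(a,None,fx=n,fy=n,interpolation=cv2.INTER_CUBIC)
a=f(e['pixels'][130:310,90:440],2.2); b=cv2.resize(t['pixels'][100:260,100:420],(a.shape[1],int(160*a.shape[1]/320)),interpolation=cv2.INTER_CUBIC)
v=np.vstack([a,b]); k=min(1,600/v.shape[0]); cv2.imwrite('pics/f5.png',cv2.resize(v,None,fx=k,fy=k)); print(v.shape)
E
```

```text
position: [629.4, 120.8, 215.9]
contact_force: [-0.2, -0.4, -0.8]
position: [630.0, 120.9, 215.6]
contact_force: [0.6, -2.5, 1.9]
position: [629.8, 121.1, 215.3]
contact_force: [0.0, 0.8, 0.0]
width: 0.585
position: [631.0, 121.7, 319.8]
contact_force: [0.8, -0.3, 0.0]
width: 0.583
position: [507.1, 121.0, 315.3]
contact_force: [-0.0, 1.0, -0.1]
width: 0.584
clock: 39.2
position: [510.4, 121.0, 314.9]
contact_force: [0.8, -0.4, 0.1]
width: 0.584
fins in rail (slope x range, n, max z, y): [(np.float64(-252.0), np.float64(-227.0), 88), (np.float64(-194.0), np.float64(-165.0), 77), (np.float64(-133.0), np.float64(-105.0), 71), (np.float64(-73.0), np.float64(-16.0), 114)] z 59.5306184052209
tan 135 c [467.4 367.2] sz [ 53.  105.9] nose 140.8 fin [473.2 364.1] c-fin 6.6 fromfin 152.2
(781, 770, 3)
```

View pics/f5.png

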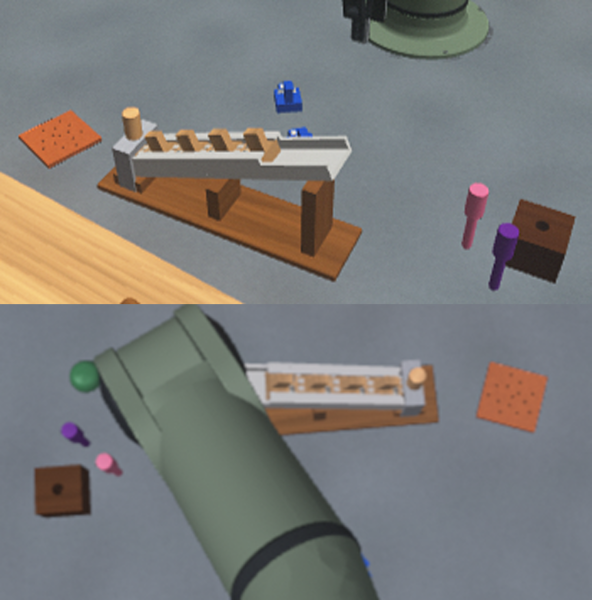

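The final picture shows the rod seated with its knob on the eyelet and four cassettes flat in the rail, nose downhill, queued from the rod. The table is clear of bamboo pieces, and the blue pieces, decoys, sea glass and clay tile have not moved.

```bash
python3 -c "
from rig import r
print(r.hand_in())"; python3 -c "
from rig import r
print(r.sense()['clock'])"
```

```text
the job is handed in; nothing more can be done
None
the job is handed in; nothing more can be done
```

The rail is ready and the job is handed in, at about 39 s on the robot clock. I moved the stop rod from its block into the eyelet, then loaded the four bamboo cassettes I found on the table, all nose downhill.

- **Rod:** the top of its knob measured about 135 mm above the table, which is where it should be when sitting on the eyelet. The insertion went in with no noticeable force.
- **Cassettes:** their fins sit near -60, -120, -180 and -240 mm along the slope, matching the expected 60 mm spacing up from the rod.
- **Left alone:** in the last picture the sea glass, clay tile, blue look-alikes and pink and purple rods looked undisturbed. I judged that by eye, and the arm hid part of the top view. I did not see any cassette get knocked aside.
- **Disagreements:** the wrist and top cameras differed by 1–2 mm, and the wrist view had put the rail about 2 mm to one side while I lined up the first cassette. That was within the clearances.

The first gripping commands for the rod were refused because some keys were missing. Nothing moved, and I sent them again.

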